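# Set the dosing ring and dispense

### The job

Set the dose on the paint-tinting unit: push its lever round with the fingertips until the ring's pointer stands in line with the marker clip on the scale. Only once it is set, press the dispense button fully down and let it come up again. Push only, do not pinch the lever; leave the clip where it sits, and leave the tin, the cup and the brush where they are.

Things in the scene. Friction and masses are not known exactly. Their poses are not given: they have to be found in the camera images.
- doser: Fixed tinting unit: black canister (110 mm dia) on a grey base plate, topped by an aluminium scale disc (176 mm dia, top at 148 mm) with ticks on its +x half and a black rotating ring (120 mm dia, top at 165 mm, hub nut to 177 mm). Origin: on the table, on the vertical axis of ring and clip. +x points away from the robot (give or take yaw), to the scale; base plate from x -90 to 160 mm, y +-80 mm.
- dose_ring (a joint): Angle of the ring, rad, positive anticlockwise from above; at 0 the pointer lies along the unit's +x, the lever along its -x (always opposite each other). Stops at -0.95 and 0.95. Friction 0.2 N m (about 2 N at the paddle); it stays where it is left. It starts near its clockwise stop, clockwise of the clip.
- pointer_tip (a point): Tip of the narrow black pointer on the ring (a pale line on the ring's top runs along it), 82 mm from the axis, 154 mm above the table; 4 mm wide there. x axis radially outward.
- clip_mark (a point): Just inside the middle of the inner face of the marker clip, a small black block on the rim of the scale disc: 10 mm wide along the rim, 84 to 100 mm from the axis, top 162 mm above the table. The point is 82 mm from the axis, 154 mm above the table: pointer_tip coincides with it when the dose is set. x axis radially outward.
- lever_grip (a point): Middle of the upright black paddle at the lever's end, 115 mm from the axis opposite the pointer, 180 mm above the table. Paddle: 26 mm radially, 14 mm thick along the arc (with its flat cheeks dose_ring_c5, _c6), 154 to 203 mm above the table; it stands on a steel bar 12 mm wide (153 to 161 mm). x axis towards the unit's axis.
- marker_clip (a joint): Angle of the marker clip on the scale's rim, rad, in the same measure as the ring: the dose is set when dose_ring equals it. It sits tight and is not to be moved.
- dispense (a joint): Travel of the dispense button, m: 0 up, 0.007 fully down; a spring pushes it up, fully down takes 5 N.
- dispense_top (a point): Middle of the top of the dispense button, a black round push button of 34 mm dia standing 11 mm out of a 50 mm round collar on a fixed grey box (110 x 90 x 45 mm) on the table left or right of the unit. 68 mm above the table when up; pressed straight down.
- tin: Closed paint tin, 100 mm diameter, 120 mm high, standing on the table on the side of the unit away from the button; origin in the middle of its underside. Leave alone.
- pot: Small white open cup, 62 mm diameter, 60 mm high, standing on the base plate under the spout; origin in the middle of its underside. Leave alone.
- brush: Paint brush, 200 mm long, lying on the table between robot and unit; origin under its middle, x along its length. Leave alone.
Not all that is in view belongs to the job. What is shaped like the part that bears dispense but brown or pink is not meant.

How it is judged:
By the outcome, as a careful person would: the job done as asked, in the order asked, and still so for the second after the job is handed in, with the robot touching nothing.
It also fails if it takes over 48 s, if anything falls off the work surface, if the arm or the gripper's body presses on something with over 40 N, if the wrist force passes 120 N, or if a joint passes its speed limit or range.

### The arm

A 7-joint arm with a two-finger parallel gripper is mounted at the origin on the work surface. World frame = base frame: x ahead of the robot, y to its left, z up, the work surface at z = 0. Lengths are in m, angles in rad, forces in N, time in s.
With the tool pointing down it reaches from about 0.4 to 0.85 m from the base axis. Payload 10.4 kg.
Tool frame: the origin (TCP) lies midway between the tips of the shut fingers; the grasp point (between the pads) lies 19 mm behind it (robot.tcp_to_grasp is the distance from the TCP to the grasp point, in m); z points along the fingers, y is the direction in which the jaws open and shut (so a half turn about z gives the same grasp; the last joint's range is limited). The gripper opens to 85 mm and grips with 20 to 120 N. Pads are 22 mm wide; open, the fingers measure 114 mm over their backs; the gripper's body (76 mm by 85 mm) begins 54 mm behind the grasp point. The pads swing forward as they close: fully open they stand 13 mm farther back than shut.
Start: joints at [1.324, 0.332, -0.065, 1.46, 0.022, 1.35, -0.088], TCP at [0.139, -0.609, 0.231] pointing down, gripper open.
Joint ranges: [-2.6, 2.6], [-0.5, 2.12], [-1.47, 1.34], [0.16, 2.42], [-1.27, 4.41], [0.06, 2.06], [-2.6, 2.6]. Speed limits (rad/s): [2.22, 2.22, 2.79, 2.79, 3.14, 3.14, 3.14].

### API

Orientations are given as a 3x3 rotation matrix whose columns are the frame's x, y, z axes.
In Python, from rig import read_state, vision, ticket, spotter, robot gives the robot as it stands.
- The arm moves only by the tool jog_arm, never from a script. Its argument "targets" is a list that holds one entry, the list of rows, each a list of 7 numbers: the turn, a rotation vector about the tool's x, y, z in degrees, then the shift along the tool's x, y, z in m, then the opening, from -1 (shut) to 1 (fully open), so that 0 is half open. In form: [[[ax, ay, az, x, y, z, fingers], ...]]. A call has 1 to 5 rows; each row shifts and turns the pose as measured when the row begins, along the tool's axes as they then stand; what a row does not reach is not made up. A row lasts 1/10 s, in which the tool goes at most 50 mm and 8.59 degrees, less where a joint would pass 70% of its speed; a pose out of reach is approached as far as the arm can. A call with a gripper value outside its range is refused whole. The fingers move at their own pace and stop on an object; the grip force is fixed at half the most. Time passes only in rows, so rows that do not move let the fingers close. It gives the time, the measured TCP pose, the force and the opening at its end, in the units of the state.
- read_state(): the state, without advancing time (a new reading comes with each control period).
- vision.get_image(name): name is "scene" or "top" or "wrist"; returns the picture (420x560x3 uint8, red, green, blue); there is no depth.
- vision.get_calibration(name): a dict with "fx", "fy", "cx", "cy" (pixels), "rvec" (rotation vector, rad) and "tvec" (3), from world to camera coordinates, as OpenCV has them. Camera axes: x right, y down, z forward; pixel columns grow to the right and rows downward; lengths in m; the calibration is good to about 2 mm. A picture is of the moment at which its call begins: read the wrist's pose just before it. get_calibration takes no time and is no camera call; for the wrist camera it gives the pose at the moment of the call.
- ticket.job_done(): hands the job in, once; it reports no verdict.
Trained networks look in the newest picture that a camera, given by its name, has taken for a name from the list of things; names that differ only in an ending like _2 or _b are one class to them, and where a whole thing is asked for, a point or a joint stands for the part that bears it (a point fixed in the world has none). Each returns a list of dicts, best first, with "p" (0 to 1); they miss things now and then, are a little off and sometimes report something else, mostly with a low value. They report only what shows in the picture. A call takes as long as a camera call. They do not tell look-alikes from the thing itself.
- spotter.spot_in(camera, label): "pixel" ([column, row] in pixels, amid what is visible of it).
- spotter.silhouettes(camera, label): "pixels" (420x560 bool, what is visible of it) and "pixel" ([column, row] in pixels, amid what is visible of it).
The state is a dict: "t": time; "joint_positions": joint angles; "joint_velocities": joint speeds; "effort": joint torques, N m; "ee_pos": TCP position; "ee_rot": TCP orientation; "wrist_force": force on the tool from outside, world axes, zero at the start; "moment": the same for the moment, N m; "opening": finger opening in m.
Only numpy, scipy, OpenCV 4.12 (cv2) and the standard library are available. Lean on these libraries where they do the work, as an engineer would, in place of code of your own. Each camera call takes 0.05 s, during which the arm holds its last target.

## Working session

There is one attempt and no reset: what is moved stays moved. The work goes in short steps, Python scripts to look and compute and a tool call to move; the robot and the scene stay as the last step left them, time stands still between calls to the robot, and variables do not carry over. Pictures are saved under pics/ and viewed, and the job is handed in when it is done.

Besides the shell and the picture viewer there is one more tool, called by a JSON object that holds its "fn" and its "kwargs", one argument or row to a line. jog_arm: Moves the arm, as the interface text tells. Its arguments: {"type":"object","properties":{"targets":{"type":"array","items":{"type":"array","items":{"type":"array","items":{"type":"number"}}}}},"required":["targets"]}

```bash
mkdir -p pics; ls; python3 - <<'E'
from rig import read_state, vision, ticket, spotter, robot
import cv2
s=read_state();print(s)
for n in("scene","top"):
    im=vision.get_image(n);cv2.imwrite(f"pics/{n}0.png",im[:,:,::-1]);print(n,vision.get_calibration(n))
E
```

```text
pics
{'t': 0.0, 'joint_positions': array([ 1.32441165,  0.33291955, -0.06469578,  1.46092838,  0.02162113,
        1.34988667, -0.0885361 ]), 'joint_velocities': array([ 8.28550629e-04, -8.94983386e-04, -3.08594756e-03, -1.05142723e-03,
       -3.62002669e-05,  8.37898565e-04,  2.00169979e-03]), 'effort': array([-1.48836352e-03, -6.25450587e+01,  4.81970957e-02, -3.91607845e+01,
        1.61367684e-02,  9.84110346e-03,  6.80184758e-05]), 'ee_pos': array([ 0.1386057 , -0.60906144,  0.23049232]), 'ee_rot': array([[ 9.75067783e-01,  2.21906858e-01, -4.05122405e-04],
       [ 2.21907211e-01, -9.75066800e-01,  1.38783234e-03],
       [-8.70518928e-05, -1.44313019e-03, -9.99998955e-01]]), 'wrist_force': array([-0.4339115 , -0.52218776,  0.31344561]), 'moment': array([ 0.02158227, -0.04308745, -0.02114508]), 'opening': 0.08501512357508487}
scene {'fx': 469.5934529606828, 'fy': 469.5934529606828, 'cx': 283.370940939497, 'cy': 204.3263396566955, 'rvec': array([ 1.13172478,  2.44889726, -0.90609187]), 'tvec': array([ 0.23615085, -0.27203115,  1.7540989 ])}
top {'fx': 409.0573167685751, 'fy': 409.0573167685751, 'cx': 283.94149761612607, 'cy': 209.05271259373407, 'rvec': array([ 2.05518977, -2.15652106,  0.23559421]), 'tvec': array([0.14554492, 0.49793661, 1.32633056])}
```

View pics/scene0.png

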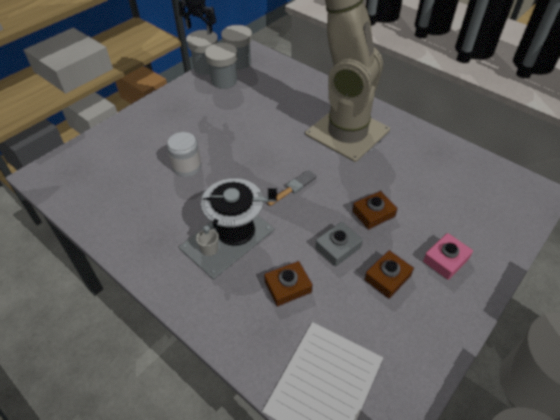

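View pics/top0.png

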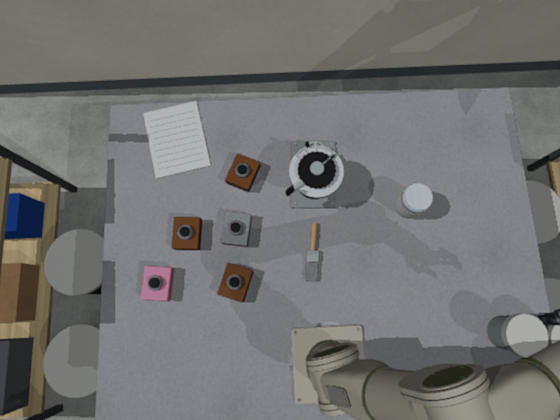

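The top view shows the unit at about (317,168), its lever at (291,190) and the grey button box at (236,228). Zooming in next.

```bash
python3 - <<'E'
from rig import read_state, vision, ticket, spotter, robot
import cv2,numpy as np
im=cv2.imread("pics/top0.png")
cv2.imwrite("pics/top0z.png",cv2.resize(im[125:225,265:375],None,fx=6,fy=6,interpolation=cv2.INTER_CUBIC)[:600,:660])
im=cv2.imread("pics/scene0.png")
cv2.imwrite("pics/scene0z.png",cv2.resize(im[165:285,170:310],None,fx=5,fy=5,interpolation=cv2.INTER_CUBIC))
vision.get_image("top");
for l in("doser","dose_ring","pointer_tip","clip_mark","lever_grip","marker_clip","dispense","dispense_top","tin","pot","brush"):
    print(l,[(np.round(d["pixel"],1),round(d["p"],2)) for d in spotter.spot_in("top",l)])
E
```

```text
doser [(array([315.8, 173.7]), 0.92)]
dose_ring [(array([312.2, 174.3]), 0.75)]
pointer_tip [(array([311.5, 177.1]), 0.92)]
clip_mark [(array([315.9, 173.4]), 0.39)]
lever_grip [(array([313.2, 173.5]), 0.67)]
marker_clip []
dispense [(array([155.9, 281.7]), 0.54), (array([232.7, 283. ]), 0.44), (array([182. , 231.6]), 0.42), (array([239.5, 168.6]), 0.42)]
dispense_top [(array([233., 284.]), 0.59), (array([233.9, 224.8]), 0.56), (array([238.8, 169. ]), 0.55)]
tin [(array([411.4, 201.5]), 0.63)]
pot []
brush [(array([314.1, 261. ]), 0.78)]
```

View pics/top0z.png

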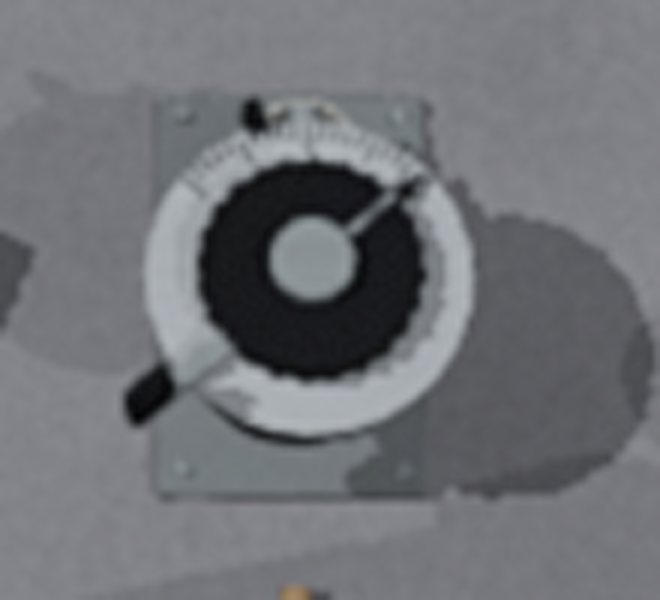

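View pics/scene0z.png

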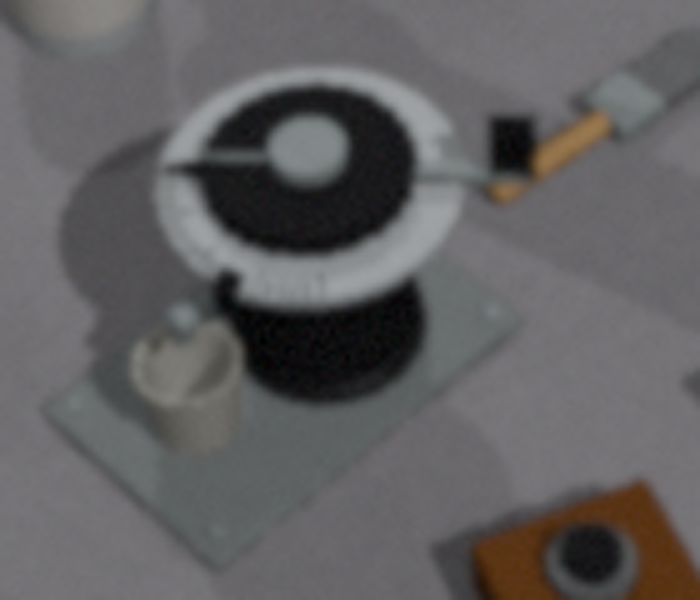

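```bash
cat > h.py <<'E'
import numpy as np,cv2
from rig import read_state, vision, spotter, robot
def cal(n):
    c=vision.get_calibration(n);K=np.array([[c["fx"],0,c["cx"]],[0,c["fy"],c["cy"]],[0,0,1.]])
    return K,cv2.Rodrigues(np.array(c["rvec"]))[0],np.array(c["tvec"])
def back(c,p,z):
    K,R,t=c;d=R.T@np.linalg.inv(K)@np.array([p[0],p[1],1.]);o=-R.T@t
    return o+d*(z-o[2])/d[2]
def proj(c,P):
    K,R,t=c;q=(R@np.atleast_2d(P).T).T+t;q=q@K.T;return q[:,:2]/q[:,2:]
E
python3 - <<'E'
from h import *
c=cal("top")
z=lambda u,v:((u+.5)/6-.5+265,(v+.5)/6-.5+125)
# disc edge points
E=[(146,270),(472,270),(310,437),(200,400),(420,400),(180,185),(440,185),(160,330),(458,340)]
P=np.array([back(c,z(*e),.148)[:2] for e in E])
A=np.c_[2*P,np.ones(len(P))];s=np.linalg.lstsq(A,(P**2).sum(1),rcond=None)[0];print("disc c",s[:2],"r",np.sqrt(s[2]+s[:2]@s[:2]))
ax=s[:2]
print("nut",back(c,z(312,259),.177))
for n,p,h in(("clip",(253,113),.16),("ptr",(415,184),.155),("lever",(151,395),.19),("levertop",(148,395),.203)):
    q=back(c,z(*p),h);d=q[:2]-ax;print(n,q,np.hypot(*d),np.degrees(np.arctan2(d[1],d[0])))
for n,e in(("plate",[(155,97),(428,97),(157,495),(428,495)]),):
    for p in e: print(n,back(c,z(*p),.008))
print("btn",back(c,(236,228),.068))
print("tin",back(c,(417,198),.12), "notes cam",-c[1].T@c[2])
im=cv2.imread("pics/top0.png")
cv2.imwrite("pics/btn.png",cv2.resize(im[200:255,205:265],None,fx=8,fy=8,interpolation=cv2.INTER_CUBIC))
im=vision.get_image("wrist");cv2.imwrite("pics/w0.png",im[:,:,::-1]);c=cal("wrist");s=read_state()
print("cam in tool",s["ee_rot"].T@(-c[1].T@c[2]-s["ee_pos"]), s["ee_rot"].T@c[1].T)
E
```

```text
disc c [0.60347279 0.01274894] r 0.08736017074525677
nut [0.60501561 0.01363092 0.177     ]
clip [0.69436106 0.03832602 0.16      ] 0.09441856737684835 15.717259899845018
ptr [ 0.65165882 -0.04647074  0.155     ] 0.07634699755648659 -50.86534407267377
lever [0.53194223 0.10193083 0.19      ] 0.1143242426655687 128.7322255322496
levertop [0.52849359 0.1037767  0.203     ] 0.11793191023293038 129.4781456790655
plate [0.7675707  0.08540357 0.008     ]
plate [ 0.75951235 -0.07954375  0.008     ]
plate [0.52079273 0.09690624 0.008     ]
plate [ 0.51315039 -0.06089617  0.008     ]
btn [0.44494471 0.28319444 0.068     ]
tin [ 0.50563617 -0.30928745  0.12      ] notes cam [0.20319193 0.13262443 1.4033534 ]
cam in tool [ 7.77853617e-02  1.00948916e-04 -1.41570801e-01] [[-1.52588887e-04 -9.52982082e-01 -3.03026611e-01]
 [ 9.99999954e-01 -2.25010686e-04  2.04081982e-04]
 [-2.62670698e-04 -3.03026566e-01  9.52982073e-01]]
```

View pics/btn.png

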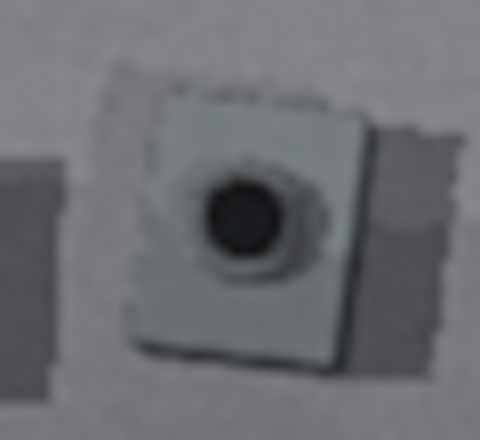

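View pics/w0.png

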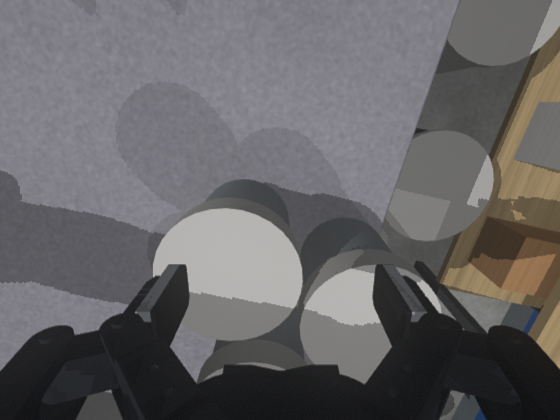

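The clip sits near 16° and the pointer near -51°, so the ring needs about 66° anticlockwise. I'll move over the unit for a closer look with the wrist camera, fingers shut.

{"fn": "jog_arm", "kwargs": {
  "targets": [
    [[0, 0, 0, 0.02, -0.01, -0.04, -1], [0, 0, 0, 0.034, -0.031, -0.015, -1], [0, 0, 0, 0.035, -0.032, -0.015, -1], [0, 0, 0, 0.035, -0.032, -0.015, -1], [0, 0, 0, 0.035, -0.032, -0.015, -1]]
  ]
}}

```text
t: 1.25
ee_pos: [0.2607, -0.4404, 0.3305]
ee_rot: [[0.978, 0.211, -0.004], [0.211, -0.978, 0.004], [-0.003, -0.005, -1.0]]
wrist_force: [1.0, -0.5, 0.6]
opening: 0.0122
```

{"fn": "jog_arm", "kwargs": {
  "targets": [
    [[0, 0, 0, 0.036, -0.032, -0.005, -1], [0, 0, 0, 0.036, -0.032, -0.005, -1], [0, 0, 0, 0.036, -0.032, 0, -1], [0, 0, 0, 0.036, -0.032, 0, -1], [0, 0, 0, 0.036, -0.032, 0, -1]]
  ]
}}

```text
t: 1.75
ee_pos: [0.4072, -0.2386, 0.3449]
ee_rot: [[0.978, 0.209, 0.001], [0.209, -0.978, -0.004], [-0.0, 0.004, -1.0]]
wrist_force: [1.2, 0.1, -0.7]
opening: -0.0
```

{"fn": "jog_arm", "kwargs": {
  "targets": [
    [[0, 0, 0, 0.036, -0.033, 0, -1], [0, 0, 0, 0.036, -0.033, 0, -1], [0, 0, 0, 0.036, -0.033, 0, -1], [0, 0, 0, 0.036, -0.033, 0, -1], [0, 0, 0, 0.036, -0.033, 0, -1]]
  ]
}}

```text
t: 2.25
ee_pos: [0.5506, -0.034, 0.3464]
ee_rot: [[0.978, 0.207, 0.005], [0.207, -0.978, -0.007], [0.004, 0.008, -1.0]]
wrist_force: [0.7, -0.7, 0.1]
opening: 0.0001
```

{"fn": "jog_arm", "kwargs": {
  "targets": [
    [[0, 0, 6, 0.025, -0.03, 0, -1], [0, 0, 6, 0.01, -0.01, 0, -1], [0, 0, 0, 0, 0, 0, -1], [0, 0, 0, 0, 0, 0, -1]]
  ]
}}

```text
t: 2.65
ee_pos: [0.58, 0.021, 0.3454]
ee_rot: [[1.0, 0.005, 0.005], [0.005, -1.0, -0.002], [0.005, 0.002, -1.0]]
wrist_force: [-0.5, -1.2, -0.4]
opening: -0.0001
```

```bash
python3 - <<'E'
from h import *
s=read_state();print(s["ee_pos"],s["ee_rot"],s["t"])
im=vision.get_image("wrist");cv2.imwrite("pics/w1.png",im[:,:,::-1])
c=cal("wrist");np.savez("w1.npz",K=c[0],R=c[1],t=c[2]);print(c[0][0])
E
```

```text
[0.5799682  0.0210173  0.34538325] [[ 0.99997799  0.00472389  0.00465921]
 [ 0.00473545 -0.99998573 -0.002474  ]
 [ 0.00464746  0.00249601 -0.99998609]] 2.65
[319.52272698   0.         280.53237952]
```

View pics/w1.png

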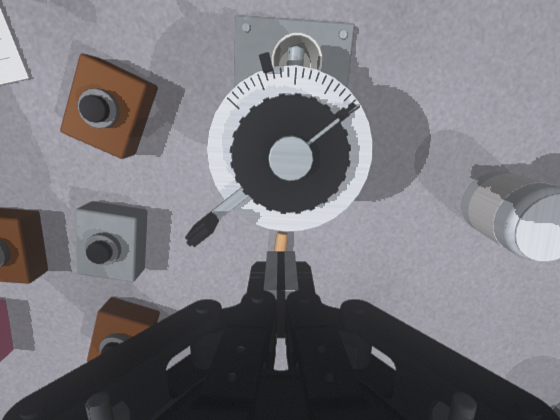

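The wrist view shows the whole disc centred at about (290,148), the clip at (266,62), the pointer tip at (355,105) and the lever paddle at (203,229). The button is at (100,249). Zooming for precise points.

```bash
python3 - <<'E'
import cv2
im=cv2.imread("pics/w1.png")
cv2.imwrite("pics/w1z.png",cv2.resize(im[45:145,245:375],None,fx=6,fy=6,interpolation=cv2.INTER_CUBIC))
cv2.imwrite("pics/w1y.png",cv2.resize(im[50:250,180:380],None,fx=3,fy=3,interpolation=cv2.INTER_CUBIC))
E
```

```text
(no output)
```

View pics/w1z.png

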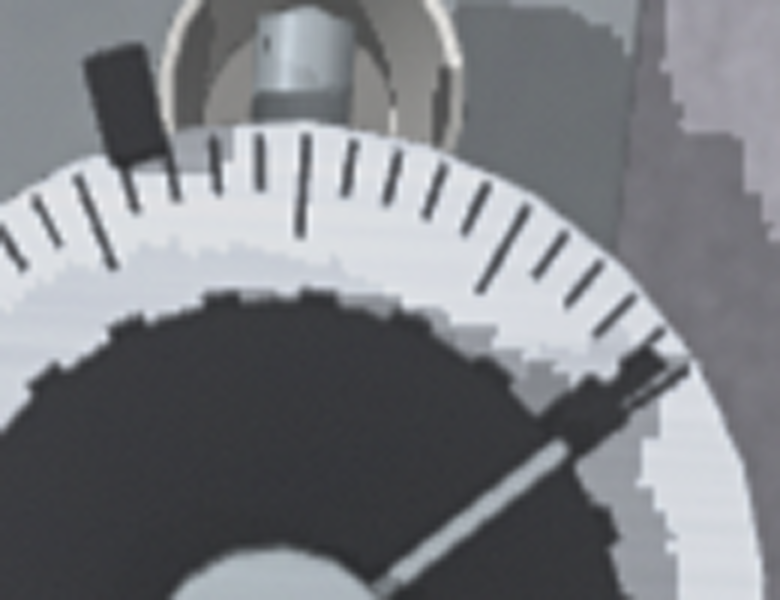

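View pics/w1y.png

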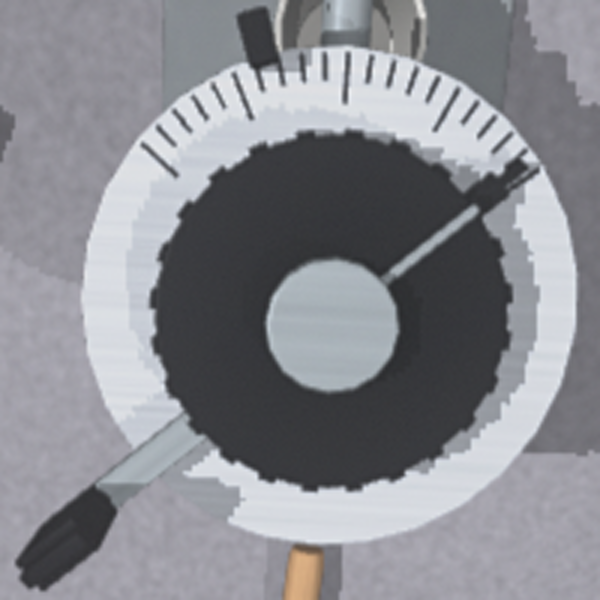

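```bash
python3 - <<'E'
from h import *
d=np.load("w1.npz");c=(d["K"],d["R"],d["t"])
Z=lambda u,v:((u+.5)/6-.5+245,(v+.5)/6-.5+45)
Y=lambda u,v:((u+.5)/3-.5+180,(v+.5)/3-.5+50)
im=cv2.imread("pics/w1.png")
E=[(82,300),(577,300),(340,544),(100,390),(100,210),(560,390),(550,195),(165,478),(500,475),(220,70)]
P=np.array([back(c,Y(*e),.148)[:2] for e in E])
A=np.c_[2*P,np.ones(len(P))];s=np.linalg.lstsq(A,(P**2).sum(1),rcond=None)[0];ax=s[:2];r=np.hypot(*(P-ax).T);print("disc c",ax,r.round(4))
ring=[(156,310),(510,320),(332,488),(335,133)]
print("ring",np.mean([back(c,Y(*e),.165)[:2] for e in ring[:2]],0),np.mean([back(c,Y(*e),.165)[:2] for e in ring[2:]],0))
nut=[(266,325),(398,325),(332,259),(332,391)]
print("nut",np.mean([back(c,Y(*e),.177)[:2] for e in nut],0))
def pol(n,p,h):
    q=back(c,p,h);dd=q[:2]-ax;print(n,q.round(4),np.hypot(*dd).round(4),np.degrees(np.arctan2(dd[1],dd[0])).round(2))
pol("clip in low",Z(145,161),.148);pol("clip in hi",Z(138,140),.162);pol("clip out",Z(114,51),.162)
pol("clip outL",Z(85,62),.162);pol("clip outR",Z(143,43),.162)
pol("tick0",Z(306,135),.148);pol("tick0i",Z(300,238),.148)
pol("tip",Z(667,360),.158)
pol("line out",Z(560,452),.165);pol("line in",Z(400,575),.165)
pol("lever paddle",Y(32,565),.203)
pol("bar",Y(150,463),.161)
pol("btn",(100,249),.068)
E
```

```text
disc c [0.60768898 0.01055068] [0.0872 0.0871 0.0872 0.0871 0.0865 0.0879 0.0851 0.0858 0.0873 0.0881]
ring [0.61002642 0.00985063] [0.60825951 0.00980883]
nut [0.60832243 0.01066774]
clip in low [0.6892 0.032  0.148 ] 0.0843 14.75
clip in hi [0.6909 0.0326 0.162 ] 0.0861 14.87
clip out [0.7036 0.0362 0.162 ] 0.0993 15.0
clip outL [0.702  0.0408 0.162 ] 0.099 17.76
clip outR [0.7047 0.0317 0.162 ] 0.0993 12.32
tick0 [0.6932 0.0057 0.148 ] 0.0857 -3.25
tick0i [0.6775 0.0064 0.148 ] 0.0699 -3.4
tip [ 0.6584 -0.0536  0.158 ] 0.0818 -51.71
line out [ 0.644  -0.0357  0.165 ] 0.0588 -51.85
line in [ 0.6242 -0.0103  0.165 ] 0.0266 -51.58
lever paddle [0.5353 0.1068 0.203 ] 0.1204 126.97
bar [0.5567 0.0743 0.161 ] 0.0816 128.68
btn [0.4601 0.2782 0.068 ] 0.3056 118.89
```

{"fn": "jog_arm", "kwargs": {
  "targets": [
    [[0, 0, 0, -0.007, -0.048, 0, -1], [0, 0, 0, -0.007, -0.048, 0, -1], [0, 0, 8.5, 0, 0, 0, -1], [0, 0, 8.5, 0, 0, 0.01, -1], [0, 0, 8.5, 0, 0, 0.02, -1]]
  ]
}}

```text
t: 3.2
ee_pos: [0.5657, 0.1111, 0.3178]
ee_rot: [[0.899, -0.437, 0.011], [-0.437, -0.899, -0.006], [0.012, 0.0, -1.0]]
wrist_force: [-0.0, 0.7, -0.2]
opening: 0.0
```

{"fn": "jog_arm", "kwargs": {
  "targets": [
    [[0, 0, 8.5, 0, 0, 0.02, -1], [0, 0, 8.5, 0, 0, 0.02, -1], [0, 0, 8.5, 0, 0, 0, -1], [0, 0, 1, 0, 0, 0, -1]]
  ]
}}

```text
t: 3.6
ee_pos: [0.5641, 0.1052, 0.2796]
ee_rot: [[0.764, -0.645, -0.01], [-0.645, -0.764, -0.02], [0.005, 0.022, -1.0]]
wrist_force: [-0.2, 0.6, 0.6]
opening: 0.0001
```

```bash
cat >> h.py <<'E'
AX=np.array([0.608,0.0105])
def st():
    s=read_state();p=s["ee_pos"];d=p[:2]-AX;R=s["ee_rot"]
    print("t",s["t"],"p",p.round(4),"r",np.hypot(*d).round(4),"ang",np.degrees(np.arctan2(d[1],d[0])).round(2),"yaw",np.degrees(np.arctan2(R[1,0],R[0,0])).round(2),"tilt",R[2].round(4),"F",s["wrist_force"].round(1),"q",s["joint_positions"].round(2))
def snap(cam,name,crop=None,f=1):
    im=vision.get_image(cam)[:,:,::-1]
    if crop: a,b,u,v=crop;im=cv2.resize(im[a:b,u:v],None,fx=f,fy=f,interpolation=cv2.INTER_CUBIC)
    cv2.imwrite(f"pics/{name}.png",im)
E
python3 -c "
from h import *
st();snap('wrist','w2')"
```

```text
t 3.6 p [0.5641 0.1052 0.2796] r 0.1044 ang 114.86 yaw -40.16 tilt [ 0.0052  0.0224 -0.9997] F [-0.2  0.6  0.6] q [-0.07  0.22 -0.24  1.5   0.07  1.44 -2.59]
```

View pics/w2.png

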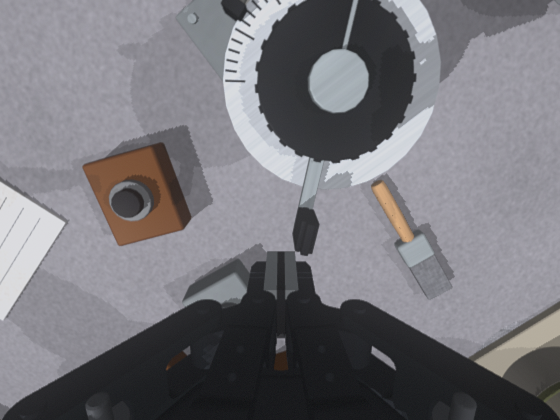

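Joint 7 is at its limit (-2.59) in this yaw, so I'll swing the other way and push with the fingers' flat side (tool -x face) instead.

{"fn": "jog_arm", "kwargs": {
  "targets": [
    [[0, 0, -8.5, 0, 0, 0, -1], [0, 0, -8.5, 0, 0, 0, -1], [0, 0, -8.5, 0, 0, 0, -1], [0, 0, -8.5, 0, 0, 0, -1], [0, 0, -8.5, 0, 0, 0, -1]]
  ]
}}

```text
t: 4.15
ee_pos: [0.5639, 0.0979, 0.2824]
ee_rot: [[0.999, 0.052, -0.006], [0.052, -0.998, -0.022], [-0.007, 0.021, -1.0]]
wrist_force: [-0.4, -0.4, 0.4]
opening: -0.0003
```

{"fn": "jog_arm", "kwargs": {
  "targets": [
    [[0, 0, -8.5, 0, 0, 0, -1], [0, 0, -8.5, 0, 0, 0, -1], [0, 0, -8.5, 0, 0, 0, -1], [0, 0, -8.5, 0, 0, 0, -1]]
  ]
}}

```text
t: 4.55
ee_pos: [0.5638, 0.0913, 0.2845]
ee_rot: [[0.795, 0.607, -0.003], [0.607, -0.795, -0.022], [-0.016, 0.016, -1.0]]
wrist_force: [1.0, 0.3, -0.5]
opening: -0.0002
```

```bash
cat >> h.py <<'E'
from scipy.spatial.transform import Rotation as Ro
def togo(pos,yaw):
    s=read_state();R=s["ee_rot"];y=np.radians(yaw)
    T=np.array([[np.cos(y),np.sin(y),0],[np.sin(y),-np.cos(y),0],[0,0,-1]])
    print("turn",np.degrees(Ro.from_matrix(R.T@T).as_rotvec()).round(1),"shift",(R.T@(np.array(pos)-s["ee_pos"])).round(4))
def pol(r,a,z):
    a=np.radians(a);return [AX[0]+r*np.cos(a),AX[1]+r*np.sin(a),z]
E
python3 -c "
from h import *
st();togo(pol(.115,112,.28),38)"
```

```text
t 4.55 p [0.5638 0.0913 0.2845] r 0.0921 ang 118.69 yaw 37.35 tilt [-0.0162  0.0157 -0.9997] F [ 1.   0.3 -0.5] q [ 0.06  0.22 -0.37  1.5   0.1   1.44 -1.23]
turn [ 0.9  0.9 -0.6] shift [ 0.0166 -0.02    0.004 ]
```

{"fn": "jog_arm", "kwargs": {
  "targets": [
    [[0.9, 0.9, -0.5, 0.0166, -0.02, 0.004, -1], [0, 0, 0, 0, 0, 0, -1], [0, 0, 0, 0, 0, 0.03, -1], [0, 0, 0, 0, 0, 0.03, -1], [0, 0, 0, 0, 0, 0, -1]]
  ]
}}

```text
t: 5.05
ee_pos: [0.5657, 0.1148, 0.2208]
ee_rot: [[0.791, 0.612, 0.005], [0.612, -0.791, 0.003], [0.006, 0.001, -1.0]]
wrist_force: [-1.1, 0.4, 0.1]
opening: 0.0
```

```bash
python3 -c "
from h import *
st();togo(pol(.115,113,.178),38);snap('wrist','w3')"
```

```text
t 5.05 p [0.5657 0.1148 0.2208] r 0.1126 ang 112.06 yaw 37.74 tilt [ 0.0056  0.001  -1.    ] F [-1.1  0.4  0.1] q [ 0.05  0.25 -0.39  1.6   0.1   1.3  -1.26]
turn [ 0.1 -0.3 -0.3] shift [-0.0014 -0.0029  0.0428]
```

View pics/w3.png

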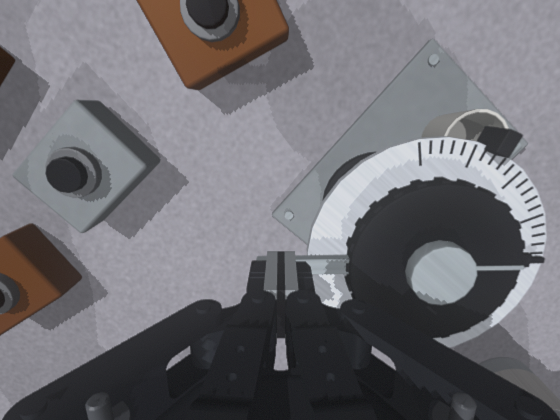

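{"fn": "jog_arm", "kwargs": {
  "targets": [
    [[0, 0, 0, 0, -0.002, 0.022, -1], [0, 0, 0, 0, 0, 0.02, -1], [0, 0, 0, 0, 0, 0, -1]]
  ]
}}

```text
t: 5.4
ee_pos: [0.5682, 0.1169, 0.1863]
ee_rot: [[0.792, 0.61, 0.015], [0.61, -0.793, 0.005], [0.015, 0.005, -1.0]]
wrist_force: [-0.4, 0.4, 0.3]
opening: 0.0004
```

{"fn": "jog_arm", "kwargs": {
  "targets": [
    [[0, 0, 0, -0.006, 0, 0, -1], [0, 0, 0, -0.005, 0, 0, -1], [0, 0, 0, -0.003, 0, 0, -1]]
  ]
}}

```text
t: 5.7
ee_pos: [0.5583, 0.1082, 0.1911]
ee_rot: [[0.793, 0.609, 0.02], [0.609, -0.793, 0.006], [0.02, 0.007, -1.0]]
wrist_force: [-0.2, 0.5, -0.2]
opening: -0.0002
```

```bash
python3 -c "
from h import *
st();snap('scene','s3',(165,285,170,310),5)"
```

```text
t 5.7 p [0.5583 0.1082 0.1911] r 0.1096 ang 116.98 yaw 37.54 tilt [ 0.0197  0.0073 -0.9998] F [-0.2  0.5 -0.2] q [ 0.06  0.24 -0.38  1.67  0.1   1.22 -1.26]
```

View pics/s3.png

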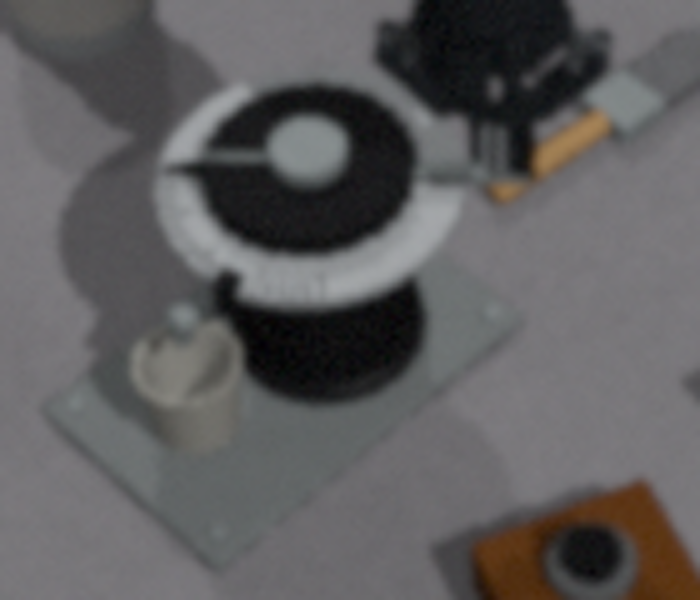

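{"fn": "jog_arm", "kwargs": {
  "targets": [
    [[0.3, -1, 0, 0.001, -0.005, 0.017, -1], [0, 0, 0, 0, 0, 0.003, -1], [0, 0, 0, 0, 0, 0, -1]]
  ]
}}

```text
t: 6.05
ee_pos: [0.5564, 0.1128, 0.1708]
ee_rot: [[0.793, 0.609, 0.004], [0.609, -0.793, -0.001], [0.002, 0.003, -1.0]]
wrist_force: [0.0, 0.1, -0.1]
opening: -0.0001
```

```bash
python3 -c "
from h import *
st();togo(pol(.115,118,.175),38)"
```

```text
t 6.05 p [0.5564 0.1128 0.1708] r 0.1146 ang 116.78 yaw 37.49 tilt [ 0.0022  0.0029 -1.    ] F [ 0.   0.1 -0.1] q [ 0.05  0.27 -0.38  1.68  0.11  1.2  -1.28]
turn [ 0.2 -0.1 -0.5] shift [-0.0023 -0.0008 -0.0042]
```

{"fn": "jog_arm", "kwargs": {
  "targets": [
    [[0, 0, -3, -0.007, 0.0003, 0, -1], [0, 0, -4, -0.008, 0.0003, 0, -1], [0, 0, -4, -0.008, 0.0003, 0, -1], [0, 0, -4, -0.008, 0.0003, 0, -1], [0, 0, -4, -0.008, 0.0003, 0, -1]]
  ]
}}

```text
t: 6.55
ee_pos: [0.5296, 0.0888, 0.1701]
ee_rot: [[0.538, 0.843, 0.003], [0.843, -0.538, 0.004], [0.005, 0.0, -1.0]]
wrist_force: [0.1, 3.4, 1.3]
opening: 0.0001
```

```bash
python3 -c "
from h import *
st();snap('top','t4',(125,225,265,375),6)"
```

```text
t 6.55 p [0.5296 0.0888 0.1701] r 0.1108 ang 135.07 yaw 57.46 tilt [ 5.2e-03  4.0e-04 -1.0e+00] F [0.1 3.4 1.3] q [ 0.12  0.21 -0.42  1.76  0.09  1.19 -0.89]
```

View pics/t4.png

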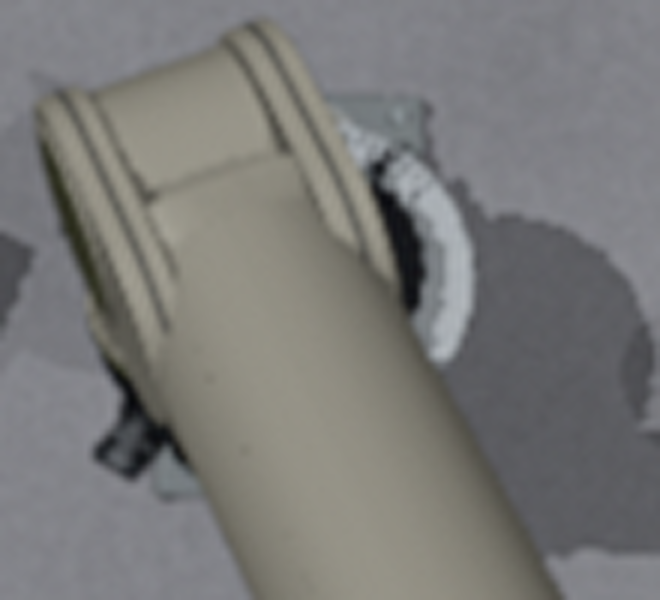

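{"fn": "jog_arm", "kwargs": {
  "targets": [
    [[0, 0, -3.5, -0.008, -0.001, 0, -1], [0, 0, -4, -0.008, -0.001, 0, -1], [0, 0, -4, -0.008, -0.001, 0, -1], [0, 0, -4, -0.008, 0, 0, -1], [0, 0, -4, -0.008, 0, 0, -1]]
  ]
}}

```text
t: 7.1
ee_pos: [0.5099, 0.0564, 0.1701]
ee_rot: [[0.213, 0.977, 0.003], [0.977, -0.213, 0.008], [0.008, 0.001, -1.0]]
wrist_force: [-0.7, 1.5, 0.3]
opening: -0.0002
```

```bash
python3 -c "
from h import *
st();snap('wrist','w4')"
```

```text
t 7.1 p [0.5099 0.0564 0.1701] r 0.1083 ang 154.93 yaw 77.68 tilt [ 0.0081  0.0015 -1.    ] F [-0.7  1.5  0.3] q [ 0.2   0.16 -0.43  1.82  0.06  1.18 -0.46]
```

View pics/w4.png

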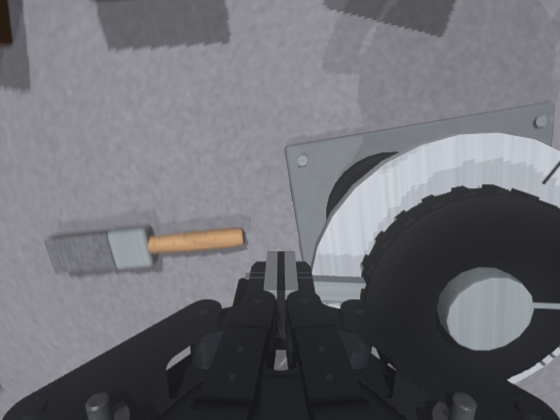

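{"fn": "jog_arm", "kwargs": {
  "targets": [
    [[0, 0, -4, -0.008, -0.001, 0, -1], [0, 0, -4, -0.008, -0.001, 0, -1], [0, 0, -4, -0.008, -0.001, 0, -1], [0, 0, -3, -0.006, -0.001, 0, -1], [0, 0, 0, 0, 0, 0, -1]]
  ]
}}

```text
t: 7.65
ee_pos: [0.5023, 0.0281, 0.1699]
ee_rot: [[-0.049, 0.999, 0.002], [0.999, 0.049, 0.009], [0.009, 0.002, -1.0]]
wrist_force: [-0.4, -0.5, 1.2]
opening: 0.0002
```

```bash
python3 -c "
from h import *
st();snap('wrist','w5');snap('scene','s5',(165,285,170,310),5)"
```

```text
t 7.65 p [0.5023 0.0281 0.1699] r 0.1071 ang 170.52 yaw 92.82 tilt [ 0.0093  0.0021 -1.    ] F [-0.4 -0.5  1.2] q [ 0.26  0.14 -0.43  1.84  0.05  1.17 -0.14]
```

View pics/w5.png

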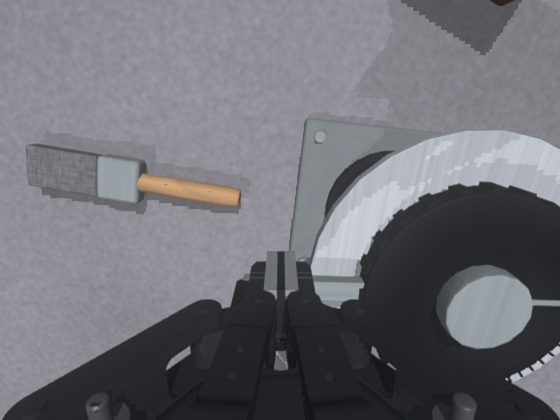

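View pics/s5.png

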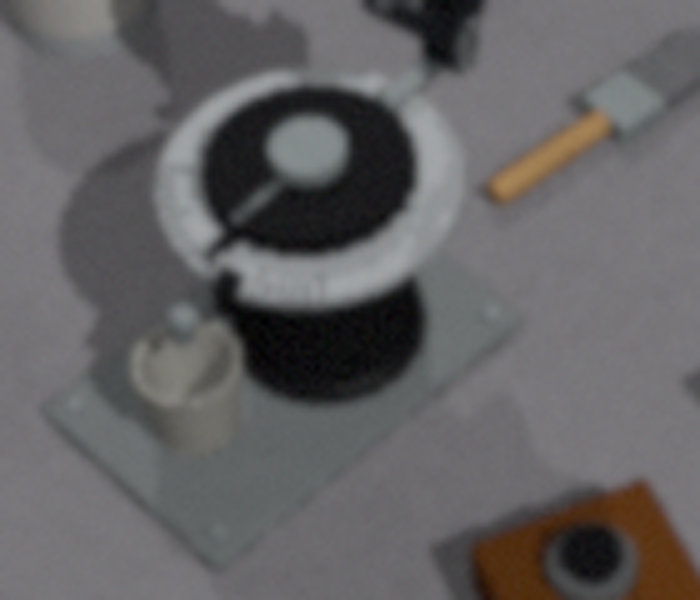

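```bash
cat >> h.py <<'E'
def sang(u,v,z,c=None,f=5,o=(170,165)):
    c=c or cal("scene");q=back(c,((u+.5)/f-.5+o[0],(v+.5)/f-.5+o[1]),z);return q
E
python3 -c "
from h import *
n=sang(310,150,.177);print('nut',n)
for nm,p,z in(('tip',(213,256),.157),('line out',(235,218),.165),('clip top',(231,284),.162),('ring L',(205,165),.165),('ring R',(415,168),.165)):
    q=sang(*p,z);d=(q-n)[:2];e=q[:2]-AX;print(nm,q.round(4),np.hypot(*d),np.degrees(np.arctan2(d[1],d[0])),np.degrees(np.arctan2(e[1],e[0])))
c=cal('wrist');n=back(c,(485,308),.177);q=back(c,(550,303.5),.165);print(n,q,np.degrees(np.arctan2(*(q-n)[1::-1])),np.degrees(np.arctan2(*(q[:2]-AX)[::-1])))
for p in((345,277),(345,287),(345,297),(360,277),(360,297)):
  q=back(c,p,.161);e=q[:2]-AX;print(p,np.hypot(*e),np.degrees(np.arctan2(e[1],e[0])))
"; python3 - <<'E'
import cv2
im=cv2.imread("pics/w5.png");cv2.imwrite("pics/w5z.png",cv2.resize(im[220:400,240:560][:, :],None,fx=2.5,fy=2.5,interpolation=cv2.INTER_CUBIC))
E
```

```text
nut [0.60957901 0.01776652 0.177     ]
tip [0.688  0.0183 0.157 ] 0.07837441511119315 0.3617672249539342 5.544650894639492
line out [0.6652 0.0134 0.165 ] 0.05582978212263529 -4.51980467182933 2.867569774754653
clip top [0.6978 0.0431 0.162 ] 0.0917485888834335 16.02477780224887 19.956662847273126
ring L [ 0.6488 -0.0274  0.165 ] 0.05980223655490156 -48.997690023842196 -42.85320409377288
ring R [0.574  0.0637 0.165 ] 0.05812082563853426 127.73482333957348 122.56059681729566
[0.60396861 0.01536121 0.177     ] [0.64743877 0.0117659  0.165     ] -4.728035230420691 1.8384337163867774
(345, 277) 0.07135229214630201 172.10716222031476
(345, 287) 0.07012726621446279 176.9119388150034
(345, 297) 0.06940120162785972 -178.04277929198204
(360, 277) 0.0635151986689758 170.7880202532037
(360, 297) 0.0612432917689651 -178.13349702568087
```

View pics/w5z.png

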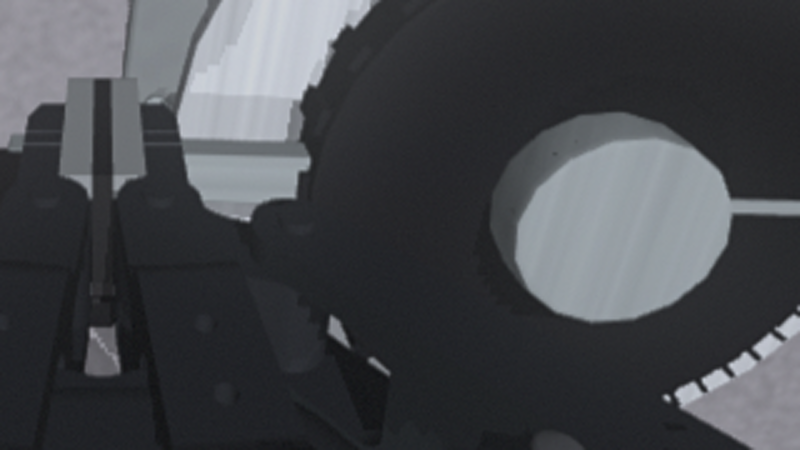

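{"fn": "jog_arm", "kwargs": {
  "targets": [
    [[0, 0, -4, -0.008, -0.001, 0, -1], [0, 0, -4, -0.008, -0.001, 0, -1], [0, 0, -3, -0.006, -0.001, 0, -1], [0, 0, 0, 0, 0, 0, -1]]
  ]
}}

```text
t: 8.15
ee_pos: [0.5018, 0.0093, 0.1695]
ee_rot: [[-0.238, 0.971, 0.0], [0.971, 0.238, 0.011], [0.011, 0.003, -1.0]]
wrist_force: [-0.2, 0.4, -0.1]
opening: -0.0003
```

```bash
python3 -c "
from h import *
st();snap('wrist','w6');snap('scene','s6',(165,285,170,310),5)
d=np.array(read_state()['ee_pos'])
togo(pol(.11,150,.18),90)
togo([.60,.0,.36],90)
"
```

```text
t 8.15 p [0.5018 0.0093 0.1695] r 0.1062 ang -179.33 yaw 103.78 tilt [ 0.0105  0.0031 -0.9999] F [-0.2  0.4 -0.1] q [ 0.3   0.14 -0.43  1.84  0.05  1.17  0.09]
turn [ 0.1 -0.6 13.7] shift [ 0.0516  0.0238 -0.0098]
turn [ 0.1 -0.6 13.7] shift [-0.0309  0.0936 -0.1905]
```

View pics/s6.png

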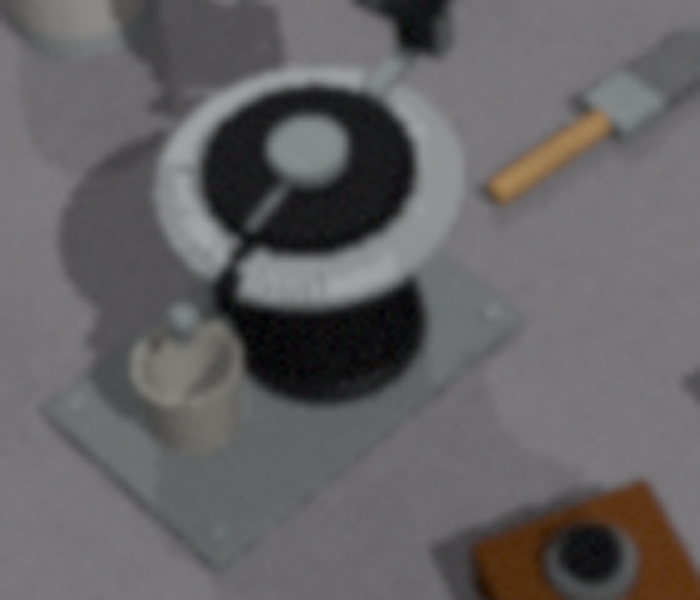

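{"fn": "jog_arm", "kwargs": {
  "targets": [
    [[0, 0, 0, 0.02, 0, 0, -1], [0, 0, 0, 0, 0, -0.03, -1], [0, 0, 0, 0, 0, -0.05, -1], [0, 0, 0, 0, 0.01, -0.05, -1], [0, 0, 0, -0.02, 0.045, -0.04, -1]]
  ]
}}

```text
t: 8.75
ee_pos: [0.5415, 0.0263, 0.3326]
ee_rot: [[-0.229, 0.973, -0.007], [0.973, 0.229, 0.01], [0.011, -0.004, -1.0]]
wrist_force: [1.9, 0.9, 0.6]
opening: 0.0001
```

```bash
python3 -c "
from h import *
st();togo([.6147,-.0167,.335],103.8)
"
```

```text
t 8.75 p [0.5415 0.0263 0.3326] r 0.0684 ang 166.64 yaw 103.24 tilt [ 0.011  -0.0043 -0.9999] F [1.9 0.9 0.6] q [ 0.26  0.15 -0.44  1.49  0.05  1.53  0.06]
turn [-0.2 -0.6 -0.6] shift [-0.0586  0.0614 -0.0033]
```

{"fn": "jog_arm", "kwargs": {
  "targets": [
    [[0, 0, 0, -0.03, 0.03, 0, -1], [0, 0, 0, -0.028, 0.03, 0, -1], [0, 0, 0, 0, 0, 0, -1], [0, 0, 0, 0, 0, 0, -1]]
  ]
}}

```text
t: 9.15
ee_pos: [0.6208, -0.0168, 0.3364]
ee_rot: [[-0.22, 0.976, 0.002], [0.975, 0.22, 0.01], [0.009, 0.004, -1.0]]
wrist_force: [-0.4, 0.8, 0.5]
opening: -0.0001
```

```bash
python3 - <<'E'
from h import *
st();snap('wrist','w7');c=cal("wrist");np.savez("w7.npz",K=c[0],R=c[1],t=c[2])
th=np.linspace(0,6.3,5);print(proj(c,[*AX,.165]))
E
```

```text
t 9.15 p [ 0.6208 -0.0168  0.3364] r 0.0301 ang -64.89 yaw 102.7 tilt [ 0.009   0.0043 -0.9999] F [-0.4  0.8  0.5] q [ 0.26  0.32 -0.4   1.28  0.11  1.56  0.1 ]
[[273.40426662 156.59986617]]
```

View pics/w7.png

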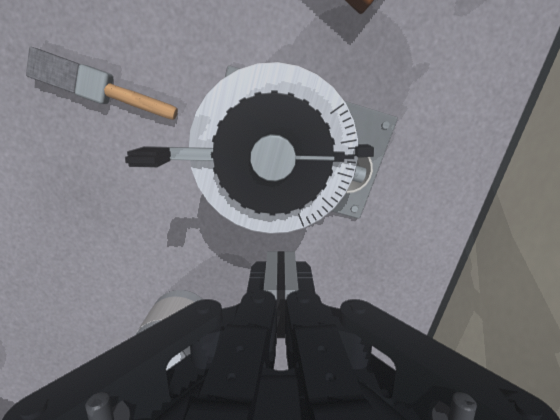

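```bash
python3 - <<'E'
import cv2
im=cv2.imread("pics/w7.png")
cv2.imwrite("pics/w7z.png",cv2.resize(im[120:195,280:380],None,fx=8,fy=8,interpolation=cv2.INTER_CUBIC))
cv2.imwrite("pics/w7y.png",cv2.resize(im[55:245,115:385],None,fx=2.9,fy=2.9,interpolation=cv2.INTER_CUBIC))
E
```

```text
(no output)
```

View pics/w7z.png

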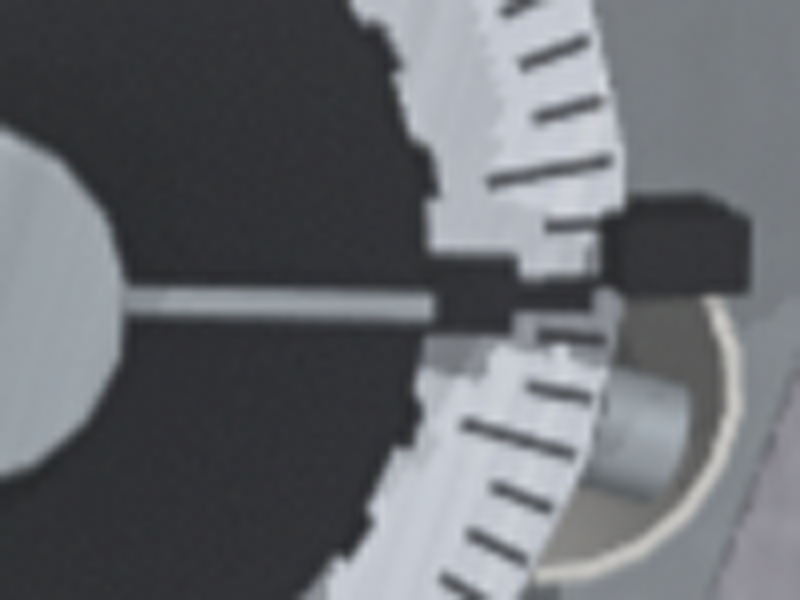

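View pics/w7y.png

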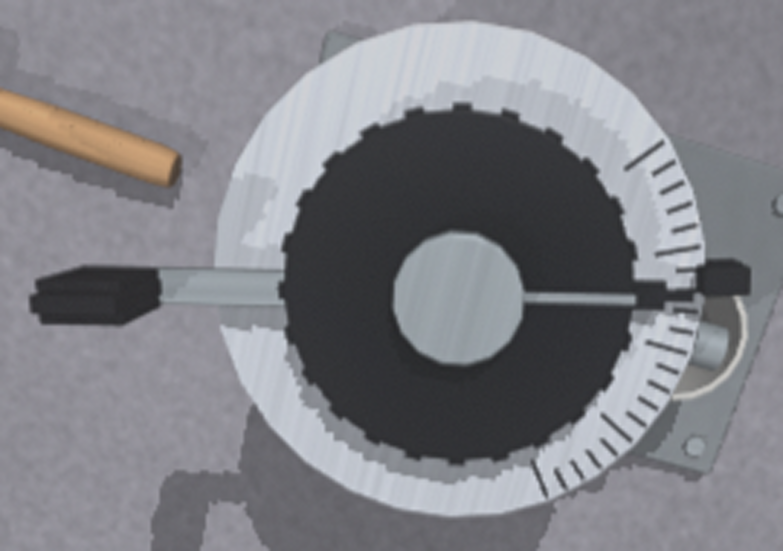

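```bash
python3 - <<'E'
from h import *
d=np.load("w7.npz");c=(d["K"],d["R"],d["t"])
Z=lambda u,v:((u+.5)/8-.5+280,(v+.5)/8-.5+120)
Y=lambda u,v:((u+.5)/2.9-.5+115,(v+.5)/2.9-.5+55)
E=[(218,270),(460,22),(450,517),(250,150),(245,390),(330,68),(610,75),(330,480),(560,490),(703,230)]
P=np.array([back(c,Y(*e),.148)[:2] for e in E])
A=np.c_[2*P,np.ones(len(P))];s=np.linalg.lstsq(A,(P**2).sum(1),rcond=None)[0];ax=s[:2];r=np.hypot(*(P-ax).T);print("disc c",ax,r.round(4))
nut=[(392,298),(525,298),(459,232),(459,366)]
print("nut",np.mean([back(c,Y(*e),.177)[:2] for e in nut],0))
for a in (ax,np.array([.608,.0105])):
  def pol(n,p,h):
    q=back(c,p,h);dd=q[:2]-a;print(n,q.round(4),np.hypot(*dd).round(4),np.degrees(np.arctan2(dd[1],dd[0])).round(2))
  pol("clip in top",Z(622,240),.162);pol("clip out top",Z(750,248),.162)
  pol("clip TL",Z(610,198),.162);pol("clip BL",Z(618,292),.162);pol("clip inner base",Z(602,238),.150)
  pol("tip",Z(593,296),.156);pol("line out",Z(436,305),.165);pol("line in",Z(130,301),.165)
  pol("bar",Y(220,287),.161)
  pol("tickL",Z(612,160),.148)
  pol("tick0",Z(575,454),.148)
E
```

```text
disc c [0.60817498 0.01006809] [0.0861 0.0875 0.087  0.0858 0.0876 0.0851 0.087  0.0875 0.0844 0.087 ]
nut [0.60756929 0.01102909]
clip in top [0.6871 0.0349 0.162 ] 0.0827 17.45
clip out top [0.7028 0.0374 0.162 ] 0.0985 16.11
clip TL [0.6842 0.0394 0.162 ] 0.0815 21.13
clip BL [0.6885 0.0286 0.162 ] 0.0824 13.02
clip inner base [0.6877 0.0337 0.15  ] 0.083 16.55
tip [0.6872 0.0269 0.156 ] 0.0808 12.04
line out [0.6663 0.0225 0.165 ] 0.0594 12.06
line in [0.6296 0.0147 0.165 ] 0.0219 12.34
bar [ 0.5275 -0.0052  0.161 ] 0.0821 -169.31
tickL [0.6867 0.0433 0.148 ] 0.0852 22.95
tick0 [0.6929 0.0057 0.148 ] 0.0848 -2.97
clip in top [0.6871 0.0349 0.162 ] 0.0828 17.12
clip out top [0.7028 0.0374 0.162 ] 0.0985 15.84
clip TL [0.6842 0.0394 0.162 ] 0.0815 20.8
clip BL [0.6885 0.0286 0.162 ] 0.0825 12.7
clip inner base [0.6877 0.0337 0.15  ] 0.083 16.23
tip [0.6872 0.0269 0.156 ] 0.0808 11.72
line out [0.6663 0.0225 0.165 ] 0.0595 11.61
line in [0.6296 0.0147 0.165 ] 0.022 11.14
bar [ 0.5275 -0.0052  0.161 ] 0.082 -168.99
tickL [0.6867 0.0433 0.148 ] 0.0852 22.64
tick0 [0.6929 0.0057 0.148 ] 0.085 -3.26
```

```bash
python3 - <<'E'
from h import *
d=np.load("w7.npz");c=(d["K"],d["R"],d["t"])
Z=lambda u,v:((u+.5)/8-.5+280,(v+.5)/8-.5+120)
for a in ([.60817,.01007],[.608,.0105]):
  for p in ((622,255),(750,258)):
    q=back(c,Z(*p),.162)[:2]-a;print(np.hypot(*q),np.degrees(np.arctan2(q[1],q[0])))
togo(pol(.107,172,.24),105)
E
```

```text
0.08273677479528553 16.169893239660563
0.09851289331661545 15.390732155923516
0.0827815803565678 15.851281120779836
0.09856374677514476 15.123505878984455
turn [ 0.2 -0.5 -2.3] shift [ 0.0668 -0.1065  0.0962]
```

{"fn": "jog_arm", "kwargs": {
  "targets": [
    [[0, 0, -1, 0.033, -0.037, 0, -1], [0, 0, -1, 0.033, -0.037, 0, -1], [0, 0, 0, 0, -0.03, 0.03, -1], [0, 0, 0, 0, 0, 0.04, -1], [0, 0, 0, 0, 0, 0, -1]]
  ]
}}

```text
t: 9.7
ee_pos: [0.4971, 0.0282, 0.2627]
ee_rot: [[-0.254, 0.967, 0.001], [0.967, 0.254, 0.007], [0.007, 0.003, -1.0]]
wrist_force: [-0.2, -0.1, -0.4]
opening: -0.0001
```

```bash
python3 - <<'E'
from h import *
st();togo(pol(.107,172,.18),105)
E
```

```text
t 9.7 p [0.4971 0.0282 0.2627] r 0.1123 ang 170.94 yaw 104.7 tilt [ 0.007   0.0029 -1.    ] F [-0.2 -0.1 -0.4] q [ 0.29  0.06 -0.45  1.72  0.02  1.36  0.1 ]
turn [ 0.2 -0.4 -0.3] shift [-0.0045  0.0038  0.0827]
```

{"fn": "jog_arm", "kwargs": {
  "targets": [
    [[0, 0, 0, -0.001, 0.002, 0.045, -1], [0, 0, 0, -0.001, 0.002, 0.03, -1], [0, 0, 0, 0, 0, 0.01, -1], [0, 0, 0, 0, 0, 0, -1]]
  ]
}}

```text
t: 10.1
ee_pos: [0.5039, 0.0293, 0.1827]
ee_rot: [[-0.253, 0.967, 0.009], [0.967, 0.253, 0.006], [0.004, 0.01, -1.0]]
wrist_force: [0.3, 0.5, 0.8]
opening: 0.0004
```

```bash
python3 - <<'E'
from h import *
st();togo(pol(.107,183.7,.171),105)
E
```

```text
t 10.1 p [0.5039 0.0293 0.1827] r 0.1058 ang 169.76 yaw 104.66 tilt [ 0.0037  0.0102 -0.9999] F [0.3 0.5 0.8] q [ 0.28  0.13 -0.46  1.83  0.05  1.19  0.07]
turn [ 0.6 -0.2 -0.3] shift [-0.0243 -0.0092  0.0116]
```

{"fn": "jog_arm", "kwargs": {
  "targets": [
    [[0.5, 0, 0, -0.008, -0.005, 0.009, -1], [0, 0, 0, -0.006, -0.003, 0, -1], [0, 0, 0, -0.003, -0.001, 0, -1], [0, 0, 0, 0, 0, 0, -1]]
  ]
}}

```text
t: 10.5
ee_pos: [0.5018, 0.0088, 0.1783]
ee_rot: [[-0.252, 0.968, 0.006], [0.968, 0.252, 0.003], [0.002, 0.007, -1.0]]
wrist_force: [-0.6, 0.0, 0.5]
opening: 0.0003
```

```bash
python3 - <<'E'
from h import *
st();togo(pol(.107,183.7,.171),105)
E
```

```text
t 10.5 p [0.5018 0.0088 0.1783] r 0.1062 ang -179.09 yaw 104.59 tilt [ 0.0018  0.0067 -1.    ] F [-0.6  0.   0.5] q [ 0.31  0.12 -0.44  1.84  0.05  1.19  0.1 ]
turn [ 0.4 -0.1 -0.4] shift [-0.0049 -0.0019  0.0073]
```

{"fn": "jog_arm", "kwargs": {
  "targets": [
    [[0, 0, 0, -0.002, -0.001, 0, -1], [0, 0, 0, -0.001, 0, 0, -1], [0, 0, 0, 0, 0, 0, -1]]
  ]
}}

```text
t: 10.8
ee_pos: [0.5018, 0.0061, 0.1792]
ee_rot: [[-0.252, 0.968, 0.007], [0.968, 0.252, 0.004], [0.002, 0.008, -1.0]]
wrist_force: [-0.3, 0.4, -0.4]
opening: -0.0003
```

```bash
python3 - <<'E'
from h import *
st();togo(pol(.107,183.7,.171),105)
E
```

```text
t 10.8 p [0.5018 0.0061 0.1792] r 0.1063 ang -177.63 yaw 104.6 tilt [ 0.0024  0.0079 -1.    ] F [-0.3  0.4 -0.4] q [ 0.31  0.12 -0.44  1.84  0.05  1.19  0.11]
turn [ 0.5 -0.1 -0.4] shift [-0.0023 -0.0013  0.0081]
```

{"fn": "jog_arm", "kwargs": {
  "targets": [
    [[0, 0, 0, -0.001, 0, 0, -1], [0, 0, 0, -0.001, 0, 0, -1], [0, 0, 0, 0, 0, 0, -1]]
  ]
}}

```text
t: 11.1
ee_pos: [0.5021, 0.0047, 0.1792]
ee_rot: [[-0.253, 0.967, 0.006], [0.967, 0.253, 0.005], [0.003, 0.007, -1.0]]
wrist_force: [-0.5, -0.6, -0.2]
opening: -0.0
```

```bash
python3 - <<'E'
from h import *
st()
E
```

```text
t 11.1 p [0.5021 0.0047 0.1792] r 0.1061 ang -176.86 yaw 104.66 tilt [ 0.0029  0.0074 -1.    ] F [-0.5 -0.6 -0.2] q [ 0.31  0.12 -0.44  1.84  0.05  1.19  0.12]
```

{"fn": "jog_arm", "kwargs": {
  "targets": [
    [[0, 0, 0, 0.02, 0, 0, -1], [0, 0, 0, 0, 0, -0.03, -1], [0, 0, 0, 0, 0, -0.05, -1], [0, 0, 0, 0, 0, -0.05, -1], [0, 0, 8.5, 0, 0, -0.03, -1]]
  ]
}}

```text
t: 11.6
ee_pos: [0.4939, 0.0224, 0.3401]
ee_rot: [[-0.106, 0.994, -0.001], [0.994, 0.106, 0.003], [0.003, -0.001, -1.0]]
wrist_force: [1.4, 0.6, -0.3]
opening: -0.0001
```

{"fn": "jog_arm", "kwargs": {
  "targets": [
    [[0, 0, 8.5, 0, 0, 0, -1], [0, 0, 8.5, 0, 0, 0, -1], [0, 0, 8.5, 0, 0, 0, -1], [0, 0, 8.5, 0, 0, 0, -1], [0, 0, 8.5, 0, 0, 0, -1]]
  ]
}}

```text
t: 12.1
ee_pos: [0.4968, 0.0211, 0.3473]
ee_rot: [[0.604, 0.797, 0.011], [0.797, -0.604, 0.001], [0.007, 0.008, -1.0]]
wrist_force: [-0.3, -0.1, 0.0]
opening: -0.0001
```

{"fn": "jog_arm", "kwargs": {
  "targets": [
    [[0, 0, 8.5, 0, 0, 0, -1], [0, 0, 8.5, 0, 0, 0, -1], [0, 0, 8.5, 0, 0, 0, -1], [0, 0, 8.5, 0, 0, 0, -1], [0, 0, 0, 0, 0, 0, -1]]
  ]
}}

```text
t: 12.6
ee_pos: [0.4976, 0.0195, 0.3478]
ee_rot: [[0.949, 0.314, 0.013], [0.314, -0.949, -0.001], [0.012, 0.005, -1.0]]
wrist_force: [0.3, 0.7, -0.4]
opening: -0.0002
```

```bash
python3 - <<'E'
from h import *
st();togo(pol(.01,195,.30),15)
E
```

```text
t 12.6 p [0.4976 0.0195 0.3478] r 0.1107 ang 175.33 yaw 18.29 tilt [ 0.0122  0.0053 -0.9999] F [ 0.3  0.7 -0.4] q [ 0.28  0.03 -0.42  1.58  0.01  1.53 -1.39]
turn [ 0.3 -0.7  3.3] shift [0.0914 0.0424 0.0492]
```

{"fn": "jog_arm", "kwargs": {
  "targets": [
    [[0.3, -0.7, 3.3, 0.045, 0.02, 0.02, -1], [0, 0, 0, 0.045, 0.02, 0.02, -1], [0, 0, 0, 0, 0, 0, -1], [0, 0, 0, 0, 0, 0, -1]]
  ]
}}

```text
t: 13.0
ee_pos: [0.5956, 0.0062, 0.309]
ee_rot: [[0.962, 0.272, 0.002], [0.272, -0.962, -0.002], [0.001, 0.002, -1.0]]
wrist_force: [-0.5, 0.1, 0.6]
opening: -0.0004
```

```bash
python3 - <<'E'
from h import *
st();snap('wrist','w8');c=cal("wrist");np.savez("w8.npz",K=c[0],R=c[1],t=c[2])
im=cv2.imread("pics/w8.png")
p=proj(c,[*AX,.16])[0];q=proj(c,pol(.085,15,.155))[0];print(p,q)
u,v=int(q[0])-45,int(q[1])-30;print(u,v)
cv2.imwrite("pics/w8z.png",cv2.resize(im[v:v+75,u:u+95],None,fx=8,fy=8,interpolation=cv2.INTER_CUBIC))
E
```

```text
t 13.0 p [0.5956 0.0062 0.309 ] r 0.0131 ang -160.68 yaw 15.8 tilt [ 0.0013  0.002  -1.    ] F [-0.5  0.1  0.6] q [ 0.25  0.27 -0.42  1.4   0.11  1.5  -1.46]
[278.74381748 176.8243348 ] [279.87043303  78.67777872]
234 48
```

View pics/w8.png

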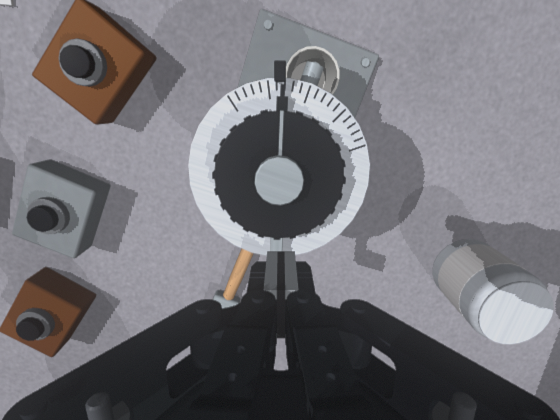

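View pics/w8z.png

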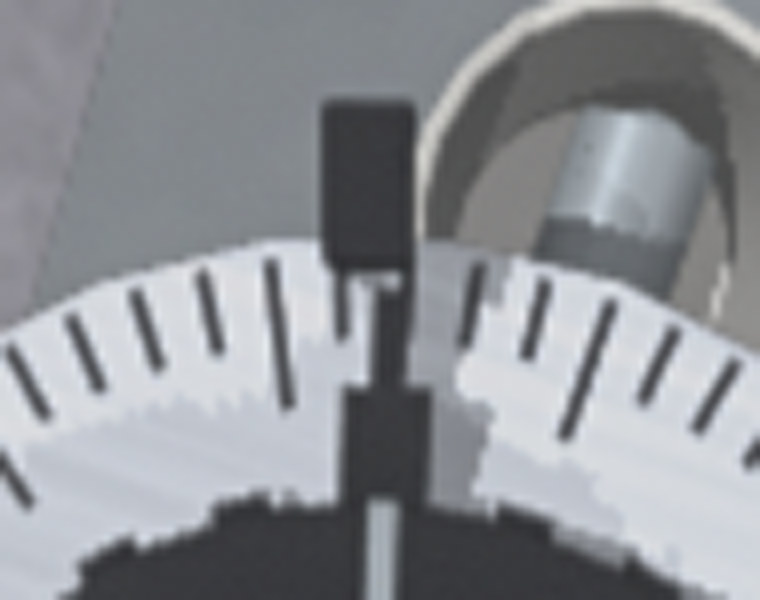

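```bash
python3 - <<'E'
from h import *
d=np.load("w8.npz");c=(d["K"],d["R"],d["t"])
Z=lambda u,v:((u+.5)/8-.5+234,(v+.5)/8-.5+48)
im=cv2.imread("pics/w8.png")
cv2.imwrite("pics/w8n.png",cv2.resize(im[100:215,225:335],None,fx=5,fy=5,interpolation=cv2.INTER_CUBIC))
for a in ([.60817,.01007],[.608,.0105],[.6078,.011]):
  for n,p,z in (("clipout",(368.5,102),.162),("clipin",(367,255),.162),("tip",(391,300),.156),("block",(386,440),.161),("line",(383,510),.165),("line2",(380.5,590),.165)):
    q=back(c,Z(*p),z)[:2]-a;print(n,np.hypot(*q).round(4),np.degrees(np.arctan2(q[1],q[0])).round(2))
E
```

```text
clipout 0.0986 15.48
clipin 0.0839 15.56
tip 0.0798 13.7
block 0.0654 13.73
line 0.0583 13.82
line2 0.05 13.8
clipout 0.0986 15.22
clipin 0.0839 15.24
tip 0.0799 13.37
block 0.0655 13.33
line 0.0583 13.37
line2 0.05 13.27
clipout 0.0987 14.91
clipin 0.084 14.88
tip 0.0799 12.99
block 0.0656 12.86
line 0.0584 12.84
line2 0.0501 12.66
```

View pics/w8n.png

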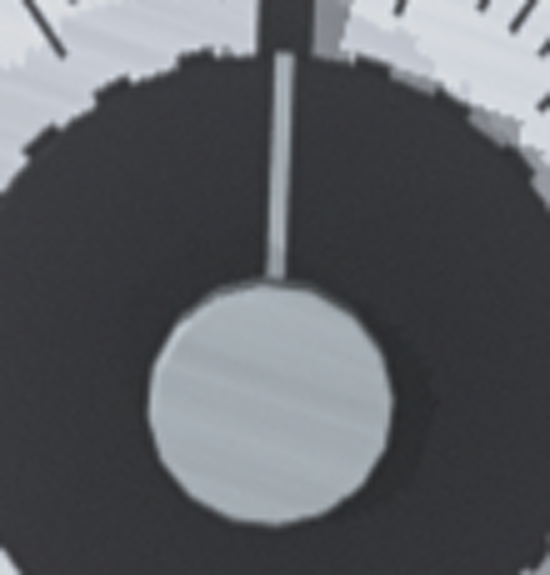

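{"fn": "jog_arm", "kwargs": {
  "targets": [
    [[0, 0, 0, -0.045, -0.02, 0, -1], [0, 0, 0, -0.045, -0.02, 0, -1], [0, 0, -8.5, 0, 0, 0, -1], [0, 0, -8.5, 0, 0, 0, -1], [0, 0, -8.5, 0, 0, 0, -1]]
  ]
}}

```text
t: 13.55
ee_pos: [0.4899, 0.0204, 0.3086]
ee_rot: [[0.743, 0.67, 0.002], [0.67, -0.743, -0.005], [-0.002, 0.005, -1.0]]
wrist_force: [-0.6, -0.4, -0.7]
opening: -0.0001
```

{"fn": "jog_arm", "kwargs": {
  "targets": [
    [[0, 0, -8.5, 0, 0, 0, -1], [0, 0, -8.5, 0, 0, 0, -1], [0, 0, -8.5, 0, 0, 0, -1], [0, 0, -8.5, 0, 0, 0, -1], [0, 0, -8.5, 0, 0, 0, -1]]
  ]
}}

```text
t: 14.05
ee_pos: [0.4861, 0.0211, 0.3155]
ee_rot: [[0.087, 0.996, 0.014], [0.996, -0.087, -0.011], [-0.009, 0.015, -1.0]]
wrist_force: [0.1, 0.1, 0.1]
opening: -0.0
```

{"fn": "jog_arm", "kwargs": {
  "targets": [
    [[0, 0, -8.5, 0, 0, 0, -1], [0, 0, -8.5, 0, 0, 0, -1], [0, 0, -4, 0, 0, 0, -1], [0, 0, 0, 0, 0, 0, -1]]
  ]
}}

```text
t: 14.45
ee_pos: [0.4834, 0.0218, 0.3205]
ee_rot: [[-0.29, 0.957, 0.023], [0.957, 0.29, -0.015], [-0.021, 0.018, -1.0]]
wrist_force: [-0.0, 0.7, 0.1]
opening: -0.0002
```

```bash
python3 - <<'E'
from h import *
st();togo(pol(.107,170,.24),105)
E
```

```text
t 14.45 p [0.4834 0.0218 0.3205] r 0.1251 ang 174.83 yaw 106.84 tilt [-0.0209  0.018  -0.9996] F [-0.   0.7  0.1] q [ 0.31 -0.01 -0.46  1.67  0.01  1.46  0.15]
turn [1.  1.2 1.8] shift [0.0031 0.0191 0.0809]
```

{"fn": "jog_arm", "kwargs": {
  "targets": [
    [[1, 1.2, 2, 0.006, 0.019, 0.04, -1], [0, 0, 0, 0, 0, 0.04, -1], [0, 0, 0, 0, 0, 0, -1]]
  ]
}}

```text
t: 14.75
ee_pos: [0.5013, 0.0327, 0.2431]
ee_rot: [[-0.252, 0.968, 0.009], [0.968, 0.252, -0.001], [-0.004, 0.008, -1.0]]
wrist_force: [-0.2, -0.6, -0.2]
opening: -0.0003
```

```bash
python3 - <<'E'
from h import *
st();togo(pol(.106,170,.18),104.7)
E
```

```text
t 14.75 p [0.5013 0.0327 0.2431] r 0.109 ang 168.24 yaw 104.57 tilt [-0.0035  0.0085 -1.    ] F [-0.2 -0.6 -0.2] q [ 0.3   0.08 -0.47  1.75  0.04  1.32  0.07]
turn [ 0.5  0.2 -0.1] shift [-0.004   0.0007  0.0632]
```

{"fn": "jog_arm", "kwargs": {
  "targets": [
    [[0.5, 0.2, 0, 0, 0.001, 0.04, -1], [0, 0, 0, 0, 0, 0.022, -1], [0, 0, 0, 0, -0.001, 0.003, -1], [0, 0, 0, -0.006, -0.003, 0, -1], [0, 0, 0, 0, 0, 0, -1]]
  ]
}}

```text
t: 15.25
ee_pos: [0.5028, 0.0255, 0.1871]
ee_rot: [[-0.248, 0.969, 0.011], [0.969, 0.248, -0.002], [-0.005, 0.01, -1.0]]
wrist_force: [0.1, 0.1, 0.1]
opening: 0.0002
```

```bash
python3 - <<'E'
from h import *
st();togo(pol(.1065,185,.177),104.7)
E
```

```text
t 15.25 p [0.5028 0.0255 0.1871] r 0.1063 ang 171.89 yaw 104.39 tilt [-0.0048  0.0103 -0.9999] F [0.1 0.1 0.1] q [ 0.3   0.12 -0.47  1.82  0.06  1.2   0.06]
turn [ 0.6  0.3 -0.3] shift [-0.0232 -0.007   0.0102]
```

{"fn": "jog_arm", "kwargs": {
  "targets": [
    [[0.5, 0.2, 0, -0.008, -0.004, 0.008, -1], [0, 0, 0, -0.007, -0.002, 0.002, -1], [0, 0, 0, -0.001, 0, 0, -1], [0, 0, 0, 0, 0, 0, -1]]
  ]
}}

```text
t: 15.65
ee_pos: [0.5025, 0.0061, 0.1802]
ee_rot: [[-0.247, 0.969, 0.007], [0.969, 0.247, -0.002], [-0.003, 0.006, -1.0]]
wrist_force: [-0.3, -0.4, -0.2]
opening: -0.0
```

```bash
python3 - <<'E'
from h import *
st();togo(pol(.1065,185,.177),104.7)
E
```

```text
t 15.65 p [0.5025 0.0061 0.1802] r 0.1055 ang -177.59 yaw 104.27 tilt [-0.0031  0.0061 -1.    ] F [-0.3 -0.4 -0.2] q [ 0.32  0.12 -0.45  1.83  0.06  1.19  0.1 ]
turn [ 0.3  0.2 -0.4] shift [-0.0045 -0.0018  0.0032]
```

{"fn": "jog_arm", "kwargs": {
  "targets": [
    [[0, 0, 0, -0.002, -0.001, 0, -1], [0, 0, 0, -0.001, 0, 0, -1], [0, 0, 0, 0, 0, 0, -1]]
  ]
}}

```text
t: 15.95
ee_pos: [0.5023, 0.0035, 0.1804]
ee_rot: [[-0.247, 0.969, 0.006], [0.969, 0.247, -0.001], [-0.002, 0.006, -1.0]]
wrist_force: [-0.9, -0.1, 0.5]
opening: 0.0001
```

```bash
python3 - <<'E'
from h import *
st();togo(pol(.1065,185,.177),104.7)
E
```

```text
t 15.95 p [0.5023 0.0035 0.1804] r 0.106 ang -176.21 yaw 104.32 tilt [-0.0023  0.006  -1.    ] F [-0.9 -0.1  0.5] q [ 0.33  0.12 -0.45  1.83  0.06  1.19  0.1 ]
turn [ 0.3  0.1 -0.4] shift [-0.0021 -0.0009  0.0034]
```

{"fn": "jog_arm", "kwargs": {
  "targets": [
    [[0, 0, 0, -0.001, -0.001, 0, -1], [0, 0, 0, -0.001, 0, 0, -1], [0, 0, 0, 0, 0, 0, -1]]
  ]
}}

```text
t: 16.25
ee_pos: [0.5017, 0.002, 0.1804]
ee_rot: [[-0.249, 0.969, 0.006], [0.969, 0.249, -0.0], [-0.002, 0.006, -1.0]]
wrist_force: [-0.4, 0.0, -0.2]
opening: 0.0001
```

```bash
python3 - <<'E'
from h import *
st();togo(pol(.1065,185,.177),104.7)
E
```

```text
t 16.25 p [0.5017 0.002  0.1804] r 0.1066 ang -175.43 yaw 104.39 tilt [-0.0017  0.0062 -1.    ] F [-0.4  0.  -0.2] q [ 0.33  0.12 -0.45  1.83  0.06  1.19  0.11]
turn [ 0.4  0.1 -0.3] shift [-0.0008 -0.0001  0.0034]
```

{"fn": "jog_arm", "kwargs": {
  "targets": [
    [[0, 0, 0, -0.0008, 0, 0, -1], [0, 0, 0, 0, 0, 0, -1], [0, 0, 0, 0.02, 0, 0, -1], [0, 0, 0, 0, 0, -0.04, -1], [0, 0, 0, 0, 0, -0.05, -1]]
  ]
}}

```text
t: 16.75
ee_pos: [0.4931, 0.0196, 0.2662]
ee_rot: [[-0.247, 0.969, -0.005], [0.969, 0.247, -0.001], [0.0, -0.005, -1.0]]
wrist_force: [2.7, -0.8, -0.4]
opening: -0.0002
```

{"fn": "jog_arm", "kwargs": {
  "targets": [
    [[0, 0, 8.5, 0, 0, -0.04, -1], [0, 0, 8.5, 0, 0, 0, -1], [0, 0, 8.5, 0, 0, 0, -1], [0, 0, 8.5, 0, 0, 0, -1], [0, 0, 8.5, 0, 0, 0, -1]]
  ]
}}

```text
t: 17.25
ee_pos: [0.496, 0.0186, 0.3161]
ee_rot: [[0.483, 0.876, 0.007], [0.876, -0.482, -0.003], [0.001, 0.008, -1.0]]
wrist_force: [-0.4, 0.6, 0.4]
opening: 0.0001
```

{"fn": "jog_arm", "kwargs": {
  "targets": [
    [[0, 0, 8.5, 0, 0, 0, -1], [0, 0, 8.5, 0, 0, 0, -1], [0, 0, 8.5, 0, 0, 0, -1], [0, 0, 8.5, 0, 0, 0, -1], [0, 0, 8.5, 0, 0, 0, -1]]
  ]
}}

```text
t: 17.75
ee_pos: [0.4964, 0.0166, 0.3163]
ee_rot: [[0.95, 0.312, 0.009], [0.312, -0.95, -0.006], [0.006, 0.008, -1.0]]
wrist_force: [-0.1, 0.7, 0.2]
opening: -0.0001
```

```bash
python3 - <<'E'
from h import *
st();togo(pol(.01,195,.30),15)
E
```

```text
t 17.75 p [0.4964 0.0166 0.3163] r 0.1117 ang 176.87 yaw 18.18 tilt [ 0.0063  0.008  -0.9999] F [-0.1  0.7  0.2] q [ 0.29  0.03 -0.43  1.64  0.02  1.47 -1.39]
turn [ 0.4 -0.4  3.2] shift [0.094  0.0399 0.0172]
```

{"fn": "jog_arm", "kwargs": {
  "targets": [
    [[0.4, -0.4, 3, 0.046, 0.019, 0.004, -1], [0, 0, 0, 0.046, 0.018, 0.004, -1], [0, 0, 0, 0, 0, 0, -1], [0, 0, 0, 0, 0, 0, -1]]
  ]
}}

```text
t: 18.15
ee_pos: [0.597, 0.0051, 0.3062]
ee_rot: [[0.968, 0.252, -0.004], [0.252, -0.968, -0.004], [-0.005, 0.003, -1.0]]
wrist_force: [0.1, 0.1, 0.8]
opening: -0.0002
```

```bash
python3 - <<'E'
from h import *
st();snap('wrist','w9');c=cal("wrist");np.savez("w9.npz",K=c[0],R=c[1],t=c[2])
im=cv2.imread("pics/w9.png")
q=proj(c,pol(.085,15,.155))[0]
u,v=int(q[0])-45,int(q[1])-30;print(u,v)
cv2.imwrite("pics/w9z.png",cv2.resize(im[v:v+75,u:u+95],None,fx=8,fy=8,interpolation=cv2.INTER_CUBIC))
E
```

```text
t 18.15 p [0.597  0.0051 0.3062] r 0.0122 ang -153.74 yaw 14.59 tilt [-0.0045  0.0032 -1.    ] F [0.1 0.1 0.8] q [ 0.25  0.28 -0.42  1.4   0.12  1.5  -1.48]
230 48
```

View pics/w9z.png

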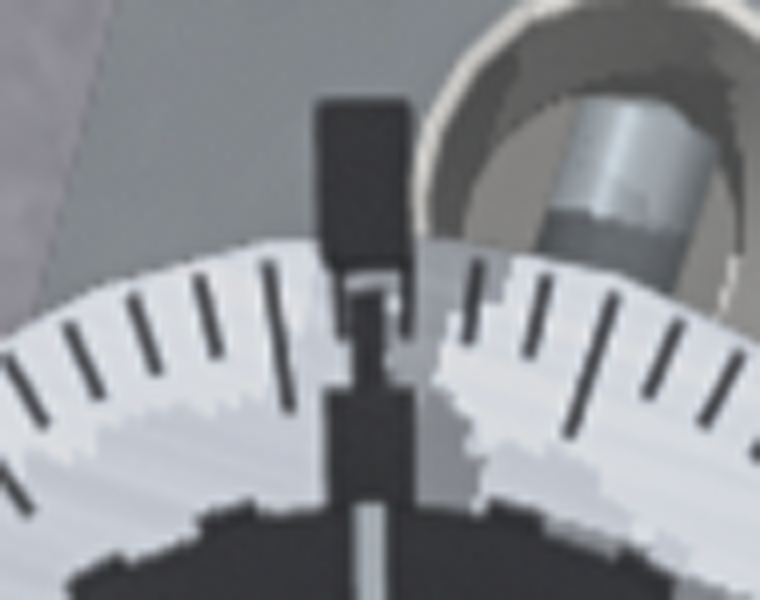

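```bash
python3 - <<'E'
from h import *
d=np.load("w9.npz");c=(d["K"],d["R"],d["t"])
Z=lambda u,v:((u+.5)/8-.5+230,(v+.5)/8-.5+48)
for a in ([.60817,.01007],[.608,.0105],[.6078,.011]):
  for n,p,z in (("clipout",(364.5,102),.162),("clipin",(367,255),.162),("tip",(369,320),.156),("block",(370,440),.161),("line",(370,510),.165),("line2",(370.5,590),.165)):
    q=back(c,Z(*p),z)[:2]-a;print(n,np.hypot(*q).round(4),np.degrees(np.arctan2(q[1],q[0])).round(2))
# button, both views
K=c[0];print("btn w9 approx", proj(c,[.452,.281,.068]))
im=vision.get_image("wrist")
cv2.imwrite("pics/w9b.png",cv2.resize(cv2.imread("pics/w9.png")[140:280,0:140],None,fx=4,fy=4))
E
```

```text
clipout 0.0986 15.36
clipin 0.084 15.38
tip 0.0779 15.36
block 0.0657 15.42
line 0.0587 15.51
line2 0.0505 15.65
clipout 0.0986 15.1
clipin 0.0841 15.07
tip 0.078 15.02
block 0.0658 15.02
line 0.0587 15.07
line2 0.0506 15.13
clipout 0.0987 14.79
clipin 0.0841 14.7
tip 0.0781 14.63
block 0.0659 14.55
line 0.0588 14.55
line2 0.0506 14.53
btn w9 approx [[ 40.17575337 225.77715235]]
```

View pics/w9b.png

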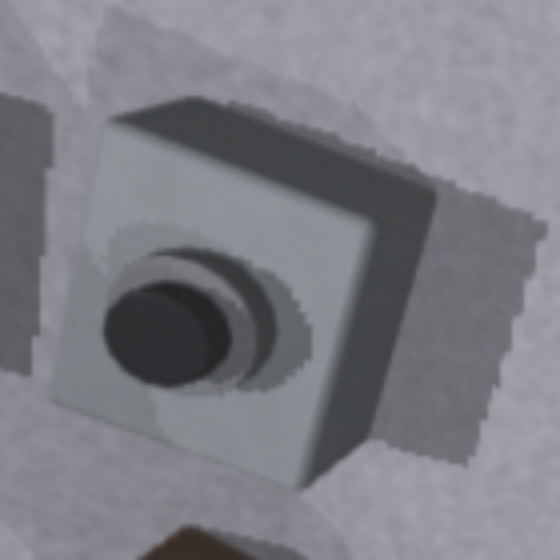

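The dose is set: the pointer and clip read 15.0° and 15.1° in the same picture. Next, the grey button, at (39,223) in the wrist view.

```bash
python3 - <<'E'
from h import *
d=np.load("w9.npz");c=(d["K"],d["R"],d["t"])
print("w9",back(c,(38.9,223.4),.068)); print("top",back(cal("top"),(235.0,226.7),.068))
d=np.load("w1.npz");c=(d["K"],d["R"],d["t"]);print("w1",back(c,(99,249.5),.068))
togo([.452,.279,.25],15)
E
```

```text
w9 [0.45490763 0.28264745 0.068     ]
top [0.44947438 0.28640821 0.068     ]
w1 [0.45926498 0.27971452 0.068     ]
turn [ 0.2  0.3 -0.4] shift [-0.0702 -0.3019  0.0556]
```

{"fn": "jog_arm", "kwargs": {
  "targets": [
    [[0, 0, 0, -0.012, -0.046, 0, -1], [0, 0, 0, -0.012, -0.046, 0, -1], [0, 0, 0, -0.012, -0.046, 0, -1], [0, 0, 0, -0.012, -0.046, 0.005, -1], [0, 0, 0, -0.012, -0.046, 0.015, -1]]
  ]
}}

```text
t: 18.75
ee_pos: [0.4779, 0.2103, 0.2901]
ee_rot: [[0.971, 0.239, 0.008], [0.239, -0.971, -0.009], [0.006, 0.011, -1.0]]
wrist_force: [1.4, 1.1, -0.2]
opening: 0.0001
```

```bash
python3 - <<'E'
from h import *
st();togo([.453,.282,.20],15)
E
```

```text
t 18.75 p [0.4779 0.2103 0.2901] r 0.2384 ang 123.08 yaw 13.83 tilt [ 0.006   0.0109 -0.9999] F [ 1.4  1.1 -0.2] q [ 0.03  0.12 -0.58  1.62  0.08  1.43 -1.89]
turn [ 0.6 -0.3 -1.2] shift [-0.0076 -0.0766  0.0892]
```

{"fn": "jog_arm", "kwargs": {
  "targets": [
    [[0.6, -0.3, -1, 0, -0.032, 0.03, -1], [0, 0, 0, 0, -0.032, 0.03, -1], [0, 0, 0, 0, 0, 0.02, -1], [0, 0, 0, 0, 0, 0, -1], [0, 0, 0, 0, 0, 0, -1]]
  ]
}}

```text
t: 19.25
ee_pos: [0.4537, 0.2801, 0.2128]
ee_rot: [[0.963, 0.269, 0.012], [0.269, -0.963, -0.0], [0.012, 0.004, -1.0]]
wrist_force: [0.3, -0.7, 1.6]
opening: -0.0
```

```bash
python3 - <<'E'
from h import *
st();togo([.453,.282,.10],15);snap('wrist','w10');c=cal("wrist");np.savez("w10.npz",K=c[0],R=c[1],t=c[2]);print(proj(c,[.453,.282,.068]))
E
```

```text
t 19.25 p [0.4537 0.2801 0.2128] r 0.3106 ang 119.78 yaw 15.62 tilt [ 0.0119  0.0037 -0.9999] F [ 0.3 -0.7  1.6] q [-0.07  0.19 -0.64  1.71  0.13  1.27 -2.03]
turn [ 0.2 -0.7  0.6] shift [-0.0016 -0.0024  0.1128]
[[277.14383935 194.27145283]]
```

View pics/w10.png

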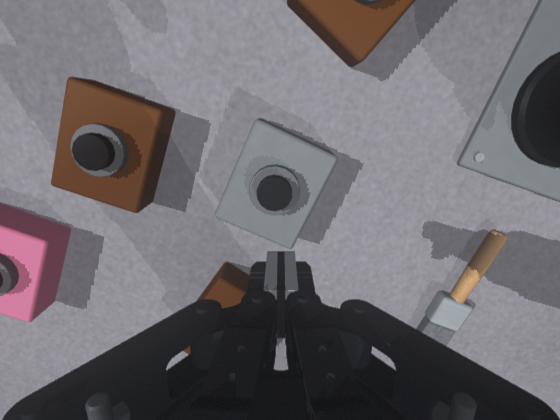

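{"fn": "jog_arm", "kwargs": {
  "targets": [
    [[0.2, -0.7, 0, -0.002, -0.004, 0.04, -1], [0, 0, 0, 0, 0, 0.04, -1], [0, 0, 0, 0, 0, 0.03, -1], [0, 0, 0, 0, 0, 0, -1]]
  ]
}}

```text
t: 19.7
ee_pos: [0.4576, 0.2813, 0.1075]
ee_rot: [[0.965, 0.261, 0.013], [0.261, -0.965, 0.003], [0.013, 0.001, -1.0]]
wrist_force: [-0.9, 0.2, 0.6]
opening: 0.0001
```

```bash
python3 - <<'E'
from h import *
st();togo([.4525,.284,.075],15);snap('wrist','w11')
E
```

```text
t 19.7 p [0.4576 0.2813 0.1075] r 0.3098 ang 119.04 yaw 15.16 tilt [ 1.280e-02  8.000e-04 -9.999e-01] F [-0.9  0.2  0.6] q [-0.1   0.3  -0.62  1.82  0.21  1.07 -2.1 ]
turn [ 0.  -0.7  0.2] shift [-0.0047 -0.0039  0.0325]
```

View pics/w11.png

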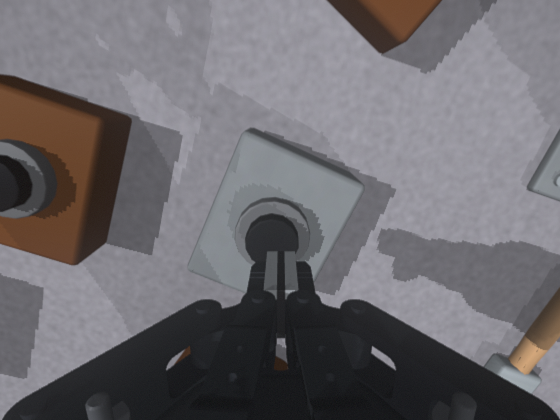

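{"fn": "jog_arm", "kwargs": {
  "targets": [
    [[0, -0.7, 0, -0.004, -0.004, 0.015, -1], [0, 0, 0, 0, 0, 0.01, -1], [0, 0, 0, 0, 0, 0, -1]]
  ]
}}

```text
t: 20.05
ee_pos: [0.4571, 0.286, 0.0887]
ee_rot: [[0.966, 0.259, 0.01], [0.259, -0.966, 0.004], [0.01, -0.001, -1.0]]
wrist_force: [-0.2, -0.1, -0.3]
opening: 0.0001
```

```bash
python3 - <<'E'
from h import *
st();togo([.4525,.284,.060],15);snap('scene','s11',(190,290,290,420),6)
E
```

```text
t 20.05 p [0.4571 0.286  0.0887] r 0.3142 ang 118.7 yaw 15.03 tilt [ 0.0102 -0.001  -0.9999] F [-0.2 -0.1 -0.3] q [-0.11  0.33 -0.62  1.83  0.23  1.04 -2.13]
turn [-0.1 -0.6  0. ] shift [-0.0053  0.0008  0.0286]
```

View pics/s11.png

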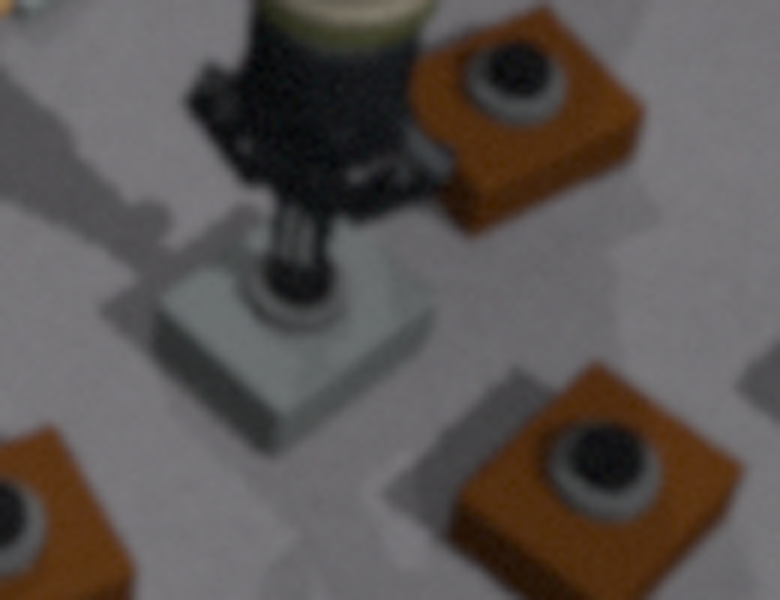

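{"fn": "jog_arm", "kwargs": {
  "targets": [
    [[0, -0.6, 0, -0.006, 0, 0.01, -1], [0, 0, 0, -0.001, 0, 0.005, -1], [0, 0, 0, 0, 0, 0, -1]]
  ]
}}

```text
t: 20.4
ee_pos: [0.4507, 0.2848, 0.0743]
ee_rot: [[0.966, 0.259, 0.001], [0.259, -0.966, 0.002], [0.001, -0.002, -1.0]]
wrist_force: [0.7, -0.8, -0.1]
opening: -0.0
```

```bash
python3 - <<'E'
from h import *
st();togo([.4525,.284,.060],15)
E
```

```text
t 20.4 p [0.4507 0.2848 0.0743] r 0.3162 ang 119.84 yaw 15.03 tilt [ 0.0013 -0.0015 -1.    ] F [ 0.7 -0.8 -0.1] q [-0.12  0.34 -0.62  1.85  0.23  1.01 -2.13]
turn [-0.1 -0.1  0. ] shift [0.0015 0.0012 0.0143]
```

{"fn": "jog_arm", "kwargs": {
  "targets": [
    [[0, 0, 0, 0.001, 0.001, 0.006, -1], [0, 0, 0, 0, 0, 0.004, -1], [0, 0, 0, 0, 0, 0.002, -1], [0, 0, 0, 0, 0, 0, -1]]
  ]
}}

```text
t: 20.8
ee_pos: [0.4523, 0.2843, 0.062]
ee_rot: [[0.966, 0.259, 0.002], [0.259, -0.966, 0.002], [0.002, -0.002, -1.0]]
wrist_force: [-1.9, -0.1, 3.8]
opening: -0.0002
```

```bash
python3 - <<'E'
from h import *
st()
E
```

```text
t 20.8 p [0.4523 0.2843 0.062 ] r 0.315 ang 119.62 yaw 15.03 tilt [ 0.0021 -0.0016 -1.    ] F [-1.9 -0.1  3.8] q [-0.12  0.36 -0.61  1.86  0.24  0.99 -2.14]
```

{"fn": "jog_arm", "kwargs": {
  "targets": [
    [[0, 0, 0, 0, 0, 0.002, -1], [0, 0, 0, 0, 0, 0.002, -1], [0, 0, 0, 0, 0, 0.001, -1]]
  ]
}}

```text
t: 21.1
ee_pos: [0.4526, 0.2845, 0.061]
ee_rot: [[0.966, 0.259, 0.003], [0.259, -0.966, 0.0], [0.003, 0.001, -1.0]]
wrist_force: [-7.3, -5.8, 14.9]
opening: -0.0001
```

```bash
python3 - <<'E'
from h import *
st()
E
```

```text
t 21.1 p [0.4526 0.2845 0.061 ] r 0.315 ang 119.55 yaw 15.02 tilt [ 2.7e-03  7.0e-04 -1.0e+00] F [-7.3 -5.8 14.9] q [-0.12  0.37 -0.61  1.86  0.25  0.99 -2.15]
```

The tip stopped at z = 0.061 with 15 N, so the button is fully down. Releasing it now.

{"fn": "jog_arm", "kwargs": {
  "targets": [
    [[0, 0, 0, 0, 0, -0.01, -1], [0, 0, 0, 0, 0, -0.03, -1], [0, 0, 0, 0, 0, -0.05, -1], [0, 0, 0, 0, 0, -0.05, -1], [0, 0, 0, 0, 0, -0.05, -1]]
  ]
}}

```text
t: 21.6
ee_pos: [0.4491, 0.2826, 0.2504]
ee_rot: [[0.965, 0.26, -0.007], [0.26, -0.965, -0.004], [-0.008, 0.002, -1.0]]
wrist_force: [1.1, -0.4, 0.1]
opening: 0.0001
```

{"fn": "jog_arm", "kwargs": {
  "targets": [
    [[0, 0, 0, 0.02, 0.04, -0.02, -1], [0, 0, 0, 0.02, 0.045, -0.01, -1], [0, 0, 0, 0.02, 0.045, 0, -1], [0, 0, 0, 0, 0, 0, -1], [0, 0, 0, 0, 0, 0, -1]]
  ]
}}

```text
t: 22.1
ee_pos: [0.5462, 0.1723, 0.2922]
ee_rot: [[0.964, 0.264, 0.008], [0.264, -0.964, 0.001], [0.008, 0.001, -1.0]]
wrist_force: [-0.1, 0.8, 1.0]
opening: -0.0002
```

```bash
python3 - <<'E'
from h import *
st();snap('wrist','w12');snap('scene','s12')
E
```

```text
t 22.1 p [0.5462 0.1723 0.2922] r 0.1732 ang 110.91 yaw 15.34 tilt [ 8.e-03  6.e-04 -1.e+00] F [-0.1  0.8  1. ] q [ 0.08  0.23 -0.55  1.49  0.12  1.45 -1.78]
```

View pics/w12.png

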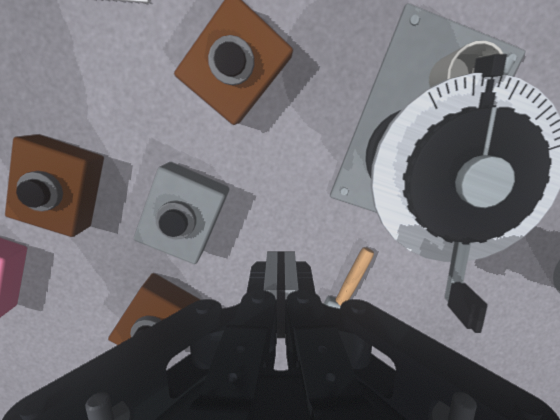

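View pics/s12.png

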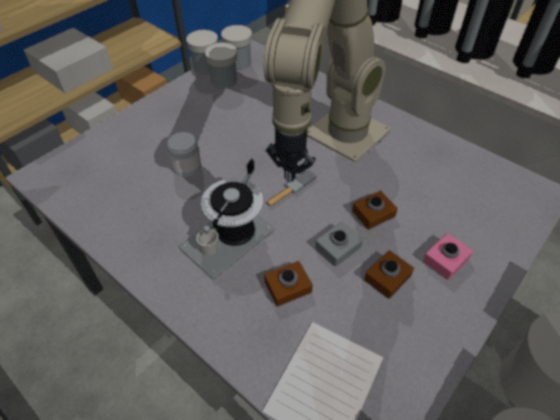

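The pointer at (490,90) still lines up with the clip at (490,66). The button at (173,222) is up again, the tin, cup and brush haven't moved, and the arm is clear. Handing in.

```bash
python3 -c "
from rig import ticket
print(ticket.job_done())"
```

```text
the job is handed in; nothing more can be done
None
```

The dose is set and dispensed, and the job was handed in at about 22 s of the 48 s allowed.

- **Dose:** I pushed the lever anticlockwise with the shut fingertips, without pinching, and made two small corrections using the wrist camera. In the last close-up from above, the pointer was at 15.0° and the clip at 15.1°. That reading leans on the fitted axis position, but moving the axis within its error changed the difference by only about 0.2°.
- **Button:** I then pressed the grey button until the fingertips stopped at 61 mm above the table with about 15 N, which is its full 7 mm of travel. After I released it, the picture showed it up again.
- **Final check:** The pointer was still in line with the clip. The tin, cup and brush showed no sign of having moved, and the arm was touching nothing.

The network's position labels for the ring, pointer and clip were off, so I measured those points from the images myself. The first few button position estimates differed by up to 10 mm, so I settled it with a picture from directly above before pressing.

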